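# Clamp the tea boxes in the counter rack and cover them

## Task

Put the tea boxes away for the weekend: draw the rack's jaw open and stand every tea box on its base in the rack, side by side like books in one straight row between the fixed end and the jaw, then slide the jaw shut on the row until its sprung black face is pushed about half-way in, so that it holds the boxes firmly but does not crush them. Then lay the wooden board lengthwise over the rack, centred, with one end just against the lip of the fixed end and resting on the fixed end and the jaw, and press it down so that it sits level. Leave everything else on the counter where it is.

Things in the scene. Friction and masses are not known exactly. Their poses are not given: they have to be found in the camera images.
- rack: adjustable rack fixed to the counter; floor plate 360 x 70 x 8 mm, long sides open; origin on the counter, on its middle line. x runs along it from fixed end to sliding jaw (plate x = -170 to 190 mm), z up. Fixed end: 50 mm wide steel block, x = -170 to -140 mm, top 57 mm over the counter; a lip on its outer edge (x = -170 to -164 mm) rises to 69 mm
- fixed_face (a point): point on the rack's floor (8 mm over the counter) at the middle of the inner face of the fixed end, where the row of boxes begins; axes as the rack's
- jaw (a joint): position of the sliding jaw along the rack, m: 0 = most closed, 0.175 = fully open. The clear length between the fixed end's face and the jaw's relaxed sprung face is 0.070 + this value. The jaw slides stiffly (about 9 N) and stays where it is left
- face (a joint): how far the sprung black face on the front of the jaw (50 mm wide, 6 mm thick, 3 to 37 mm over the rack's floor) is pressed back towards the jaw, m: 0 = relaxed, 0.014 = fully in. The spring gives 0.5 N per mm
- jaw_grip (a point): middle of the top of the jaw's black grip (28 mm along the rack, 16 mm across, 21 to 55 mm over the counter; pinch it across the rack from above). On its fixed-end side: the jaw's steel block from 18 to 42 mm away, 50 mm wide, top 57 mm over the counter, and the relaxed sprung face 62 mm away. Axes as the rack's
- cover: wooden cover board 250 x 60 x 12 mm, lying loose on the counter; origin under its middle, x along its length, z up; either face may lie up
- board_mid (a point): the very middle of the wooden cover board, 6 mm from either face; axes as the board's
- box1: plain cardboard tea box 32 mm wide (its x), 52 mm deep (its y), 40 mm high; origin under its middle, z up; may be absent
- box2: plain cardboard tea box 35 mm wide (its x), 52 mm deep (its y), 40 mm high; origin under its middle, z up; may be absent
- box3: plain cardboard tea box 38 mm wide (its x), 52 mm deep (its y), 40 mm high; origin under its middle, z up; may be absent
- box4: plain cardboard tea box 41 mm wide (its x), 52 mm deep (its y), 40 mm high; origin under its middle, z up; may be absent
- box5: plain cardboard tea box 45 mm wide (its x), 52 mm deep (its y), 40 mm high; origin under its middle, z up; may be absent
- mug: bystander to be left alone: white mug, 80 mm high; origin at its underside
- coffee: bystander to be left alone: coffee jar, 150 mm high; origin at its underside
- tin: bystander to be left alone: round brass-coloured tin, 75 mm high; origin at its underside
- tissues: bystander to be left alone: box of tissues, 200 x 90 x 70 mm; origin at its underside
- spoon: bystander to be left alone: teaspoon, 150 mm long; origin at its underside
- coaster: bystander to be left alone: round cork coaster, 80 mm across, 10 mm high; origin at its underside
- bowl: bystander to be left alone: blue bowl, 100 mm across, 40 mm high; origin at its underside
Things that resemble listed ones, but are neither listed nor needed, are in the scene too. Leave any orange or purple look-alike of the box3 alone.

How it is judged:
On the way, in this order (a step that is already met when the one before it is completed fails the run):
1. every tea box stands in the row between the fixed end and the open jaw, let go, the sprung face still relaxed (y of box1 in the frame of rack between -0.01 and 0.01 m and z of box1 in the frame of rack between 0.005 and 0.011 m and x of box1 in the frame of fixed_face above 0.013 m and x of box1 in the frame of jaw_grip below -0.062 m and angle between each of box1, box2, box3, box4, box5's own z axis and vertical below 0.08 rad and angle between the x axis of each of box1, box2, box3, box4, box5 and the x axis of rack, either way round below 0.12 rad and y of box2 in the frame of rack between -0.01 and 0.01 m and z of box2 in the frame of rack between 0.005 and 0.011 m and x of box2 in the frame of fixed_face above 0.0145 m and x of box2 in the frame of jaw_grip below -0.0635 m and y of box3 in the frame of rack between -0.01 and 0.01 m and z of box3 in the frame of rack between 0.005 and 0.011 m and x of box3 in the frame of fixed_face above 0.016 m and x of box3 in the frame of jaw_grip below -0.065 m and y of box4 in the frame of rack between -0.01 and 0.01 m and z of box4 in the frame of rack between 0.005 and 0.011 m and x of box4 in the frame of fixed_face above 0.0175 m and x of box4 in the frame of jaw_grip below -0.0665 m and y of box5 in the frame of rack between -0.01 and 0.01 m and z of box5 in the frame of rack between 0.005 and 0.011 m and x of box5 in the frame of fixed_face above 0.0195 m and x of box5 in the frame of jaw_grip below -0.0685 m and contact force between the fingers and box1 below 0.1 N and contact force between the fingers and box2 below 0.1 N and contact force between the fingers and box3 below 0.1 N and contact force between the fingers and box4 below 0.1 N and contact force between the fingers and box5 below 0.1 N and value of joint face below 0.002 m), for 0.2 s.
2. the jaw is slid shut on the row, its sprung face pressed 3.5 to 11 mm in by the boxes (y of box1 in the frame of rack between -0.01 and 0.01 m and z of box1 in the frame of rack between 0.005 and 0.011 m and x of box1 in the frame of fixed_face above 0.013 m and x of box1 in the frame of jaw_grip below -0.062 m and angle between each of box1, box2, box3, box4, box5's own z axis and vertical below 0.08 rad and angle between the x axis of each of box1, box2, box3, box4, box5 and the x axis of rack, either way round below 0.12 rad and y of box2 in the frame of rack between -0.01 and 0.01 m and z of box2 in the frame of rack between 0.005 and 0.011 m and x of box2 in the frame of fixed_face above 0.0145 m and x of box2 in the frame of jaw_grip below -0.0635 m and y of box3 in the frame of rack between -0.01 and 0.01 m and z of box3 in the frame of rack between 0.005 and 0.011 m and x of box3 in the frame of fixed_face above 0.016 m and x of box3 in the frame of jaw_grip below -0.065 m and y of box4 in the frame of rack between -0.01 and 0.01 m and z of box4 in the frame of rack between 0.005 and 0.011 m and x of box4 in the frame of fixed_face above 0.0175 m and x of box4 in the frame of jaw_grip below -0.0665 m and y of box5 in the frame of rack between -0.01 and 0.01 m and z of box5 in the frame of rack between 0.005 and 0.011 m and x of box5 in the frame of fixed_face above 0.0195 m and x of box5 in the frame of jaw_grip below -0.0685 m and value of joint face between 0.0035 and 0.011 m), for 0.3 s.
3. the board lies level over the fixed end and the jaw and is pressed down with some newtons ((angle between cover's own z axis and vertical below 0.03 rad or angle between cover's own z axis and vertical above 3.1116 rad) and z of board_mid in the frame of rack between 0.06 and 0.066 m and y of board_mid in the frame of rack between -0.012 and 0.012 m and x of board_mid in the frame of fixed_face between 0.096 and 0.115 m and angle between the x axis of cover and the x axis of rack, either way round below 0.1 rad and value of joint face between 0.0035 and 0.011 m and contact force between cover and rack above 3.5 N), for 0.1 s.
At the end, for the whole second after the job is handed in: boxes upright in the row (10 mm of the middle line, square within 0.12 rad), sprung face 3.5 to 11 mm in, board level on fixed end and jaw (12 mm of the middle line, 0.1 rad in line, end within 14 mm of the lip), all at rest (all of step 2 and (angle between cover's own z axis and vertical below 0.03 rad or angle between cover's own z axis and vertical above 3.1116 rad) and z of board_mid in the frame of rack between 0.06 and 0.066 m and y of board_mid in the frame of rack between -0.012 and 0.012 m and x of board_mid in the frame of fixed_face between 0.096 and 0.115 m and angle between the x axis of cover and the x axis of rack, either way round below 0.1 rad and linear speed of each of box1, box2, box3, box4, box5, cover below 0.02 m/s); the robot touches nothing.
It fails at once if a bystander is moved by more than 40 mm (distance of any of mug, coffee, tin, tissues, spoon, coaster, bowl from where it was at the start of the episode above 0.04 m).
Of box1, box2, box3, box4, box5 only 3 to 5 are there at a start; the rules pass over those that are not, and their reading is None.
At some moment in a run one of box1, box2, box3, box4, box5, cover may be knocked a few centimetres aside while the robot is not near it.
Once in a run the grip may slacken for a moment while it holds something.
It also fails if it takes over 210 s, if anything falls off the work surface, if the arm or the gripper's body presses on something with over 40 N, if the wrist force passes 120 N, or if a joint passes its speed limit or range.

## Robot

A 7-joint arm with a two-finger parallel gripper is mounted at the origin on the work surface. World frame = base frame: x ahead of the robot, y to its left, z up, the work surface at z = 0. Lengths are in m, angles in rad, forces in N, time in s.
With the tool pointing down it reaches from about 0.4 to 0.85 m from the base axis. Payload 10.4 kg.
Tool frame: the origin (TCP) lies at the very end of the fingers, on their centre line; the grasp point (between the pads) lies 19 mm behind it; z points along the fingers, y is the line along which they close (so a half turn about z gives the same grasp; the last joint's range is limited). The gripper opens to 85 mm and grips with 20 to 120 N. Pads are 22 mm wide; open, the fingers measure 114 mm over their backs; the gripper's body (76 mm by 85 mm) begins 54 mm behind the grasp point. The pads swing forward as they close: fully open they stand 13 mm farther back than shut.
Start: joints at [1.233, 0.332, -0.065, 1.46, 0.022, 1.35, -0.088], TCP at [0.194, -0.594, 0.231] pointing down, gripper open.
Joint ranges: [-2.6, 2.6], [-0.5, 2.12], [-1.47, 1.34], [0.16, 2.42], [-1.27, 4.41], [0.06, 2.06], [-2.6, 2.6]. Speed limits (rad/s): [2.22, 2.22, 2.79, 2.79, 3.14, 3.14, 3.14].

## Interface

Orientations are given as a unit quaternion [x, y, z, w].
In Python, from workcell import * gives the robot as it stands. The module is installed in compiled form; this text tells all that it offers.
- The arm moves only by the tool carry_out, never from a script. Its argument "motion" is a list of rows, each an object with "xyz": the shift along the tool's x, y, z in m, a list of three; "angular": the turn, a rotation vector about the tool's x, y, z in degrees, a list of three. A call has 1 to 12 rows; each row is the pose to reach, as a shift and turn from the pose commanded when the call began, along the tool's axes at that moment; what a row does not reach only later rows make up. A row lasts 1/10 s, in which the tool goes at most 50 mm and 8.59 degrees, less where a joint would pass 70% of its speed; a pose out of reach is approached as far as the arm can. A call with a gripper value outside its range is refused whole. "hand" is the opening, from 0 (shut) to 1 (fully open), set as the call begins (left out, the last holds). The fingers move at their own pace and stop on an object; "grip_force" is the grip in N (left out, the last holds). Time passes only in rows, so rows that repeat a pose let the fingers close. It gives the time, the measured TCP pose, the force, the opening and the grip force at its end, in the units of the state.
- get_obs(): the state, without advancing time (a new reading comes with each control period).
- camera(name): name is "scene" or "side" or "wrist"; returns a dict with "img" (420x560x3 uint8, red, green, blue), "fx", "fy", "cx", "cy" (pixels), "extrinsics" (4x4, takes a point from camera to world coordinates). Camera axes: x right, y up, looking along -z (the intrinsics and any distortion apply to the point x, -y, -z); pixel columns grow to the right and rows downward; lengths in m; the calibration is good to about 2 mm. A picture is of the moment at which its call begins. There is no depth.
- hand_in(): hands the job in; it is judged then, once.
The state is a dict: "clock": time; "joint_pos": joint angles; "joint_velocities": joint speeds; "tau": joint torques, N m; "position": TCP position; "ee_rot": TCP orientation; "ft_force": force on the tool from outside, world axes, zero at the start; "torque": the same for the moment, N m; "grip_width": opening from 0.0 (shut) to 1.0 (fully open); "grasp_force": force on a finger pad.
Only numpy, scipy, OpenCV 4.12 (cv2) and the standard library are available. Lean on these libraries where they do the work, as an engineer would, in place of code of your own. Each camera call takes 0.05 s, during which the arm holds its last target. There are 200 camera calls.

## Working session

There is one attempt and no reset: what is moved stays moved. The work goes in short steps, Python scripts to look and compute and a tool call to move; the robot and the scene stay as the last step left them, time stands still between calls to the robot, and variables do not carry over. Pictures are saved under pics/ and viewed, at most 15 in all, crops included, and the job is handed in when it is done.

Besides the shell and the picture viewer there is one more tool, called after "Emit:" as a command line: name --argument value ..., lists and objects as JSON in quotes. carry_out: Moves the arm, as the interface text tells. Its arguments: {"type":"object","properties":{"motion":{"type":"array"},"hand":{"type":"number"},"grip_force":{"type":"number"}},"required":["motion"]}

```bash
mkdir -p pics; cat > h.py <<'E'
from workcell import *
import numpy as np, cv2, json
from scipy.spatial.transform import Rotation as R
def snap(name,fn):
    c=camera(name); cv2.imwrite('pics/'+fn+'.png',c['img'][:,:,::-1])
    d={k:(v.tolist() if hasattr(v,'tolist') else v) for k,v in c.items() if k!='img'}
    json.dump(d,open('pics/'+fn+'.json','w')); return c
def cal(fn): return json.load(open('pics/'+fn+'.json'))
def ray(fn,u,v):
    c=cal(fn); E=np.array(c['extrinsics'])
    return E[:3,3],E[:3,:3]@np.array([(u-c['cx'])/c['fx'],-(v-c['cy'])/c['fy'],-1])
def onz(fn,u,v,z):
    o,d=ray(fn,u,v); return o+d*(z-o[2])/d[2]
def proj(fn,P):
    c=cal(fn); E=np.array(c['extrinsics']); p=E[:3,:3].T@(np.array(P)-E[:3,3])
    return c['cx']+c['fx']*p[0]/-p[2], c['cy']-c['fy']*p[1]/-p[2]
def tri(*obs):
    A=np.zeros((3,3));b=np.zeros(3)
    for fn,u,v in obs:
        o,d=ray(fn,u,v); d=d/np.linalg.norm(d); M=np.eye(3)-np.outer(d,d); A+=M;b+=M@o
    return np.linalg.solve(A,b)
E
python3 - <<'E'
from h import *
for n in('scene','side','wrist'):
    c=snap(n,n+'0'); print(n,{k:(np.round(v,4).tolist()) for k,v in c.items() if k!='img'})
print(get_obs())
E
```

```text
scene {'fx': 445.7611, 'fy': 445.7611, 'cx': 273.8845, 'cy': 214.4104, 'extrinsics': [[0.2303, -0.8002, 0.5538, 1.3505], [0.973, 0.1974, -0.1195, -0.1232], [-0.0137, 0.5664, 0.824, 1.1998], [0.0, 0.0, 0.0, 1.0]]}
side {'fx': 474.7914, 'fy': 474.7914, 'cx': 275.5564, 'cy': 213.2697, 'extrinsics': [[-0.9975, 0.0398, -0.0577, 0.456], [-0.069, -0.7031, 0.7077, 1.0739], [-0.0124, 0.71, 0.7041, 1.1115], [0.0, 0.0, 0.0, 1.0]]}
wrist {'fx': 320.198, 'fy': 320.198, 'cx': 282.6076, 'cy': 203.9189, 'extrinsics': [[0.3091, 0.9051, 0.2919, 0.2681], [-0.951, 0.2948, 0.093, -0.5693], [-0.0019, -0.3064, 0.9519, 0.3732], [0.0, 0.0, 0.0, 1.0]]}
{'clock': 0.15, 'joint_pos': array([ 1.23341154,  0.33273092, -0.06470343,  1.46071056,  0.02160871,
        1.34986765, -0.0884984 ]), 'joint_velocities': array([ 3.49126575e-04, -9.00323701e-04,  7.56905307e-04, -6.63464065e-04,
        1.08420900e-03, -1.25746678e-03, -8.93922065e-05]), 'tau': array([ 1.28269869e-03, -6.25828815e+01,  4.94307163e-02, -3.91849709e+01,
        1.62146258e-02,  7.57508737e-03, -6.51166920e-05]), 'position': array([ 0.1934289 , -0.59404472,  0.23071414]), 'ee_rot': array([ 9.87637445e-01,  1.56754639e-01, -1.03766241e-04, -4.99772174e-04]), 'ft_force': array([ 0.21680338, -0.04310579,  0.64188027]), 'torque': array([ 0.00162024, -0.03041313, -0.02359653]), 'grasp_force': 0.0, 'grip_width': 1.0002363505335887}
```

View pics/scene0.png

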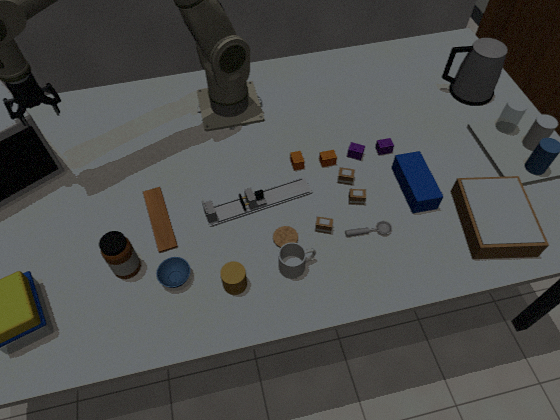

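View pics/side0.png

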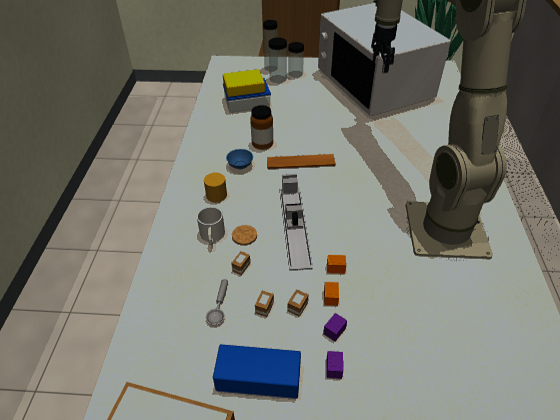

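The scene view shows three label-topped cardboard boxes at (346,175), (357,196) and (324,224). The rack runs from its fixed end at (210,208) to about (310,188), with the jaw grip near (258,195). The board is at (160,219), and there are orange and purple decoys. Next I'll enlarge this area.

```bash
python3 - <<'E'
import cv2,numpy as np
a=cv2.imread('pics/scene0.png')[150:250,190:390]
b=cv2.imread('pics/side0.png')[145:325,220:350]
cv2.imwrite('pics/za.png',cv2.resize(a,None,fx=4,fy=4,interpolation=cv2.INTER_CUBIC))
cv2.imwrite('pics/zb.png',cv2.resize(b,None,fx=3.3,fy=3.3,interpolation=cv2.INTER_CUBIC))
E
```

```text
(no output)
```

View pics/za.png

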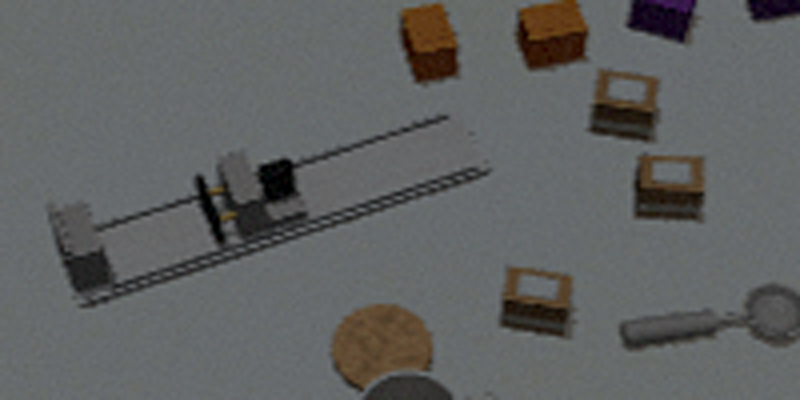

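View pics/zb.png

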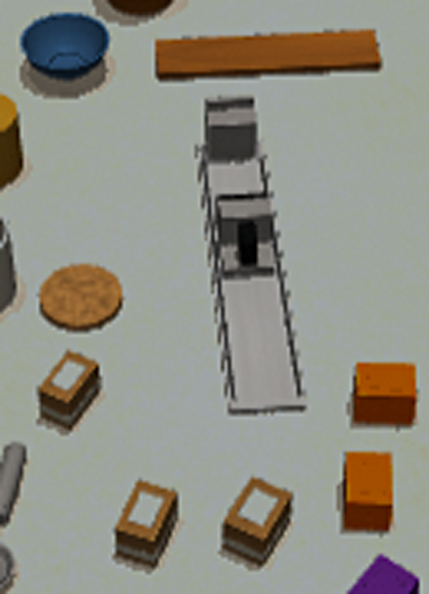

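The zooms show the rack clearly: fixed end at the left in scene, jaw with black grip at zoom (278,178), open end at (448,117) and (490,170). The three tea boxes have white labels at zoom (628,90), (672,172) and (537,287).

```bash
python3 - <<'E'
from h import *
S=lambda u,v:('scene0',190+u/4,150+v/4)
D=lambda u,v:('side0',220+u/3.3,145+v/3.3)
np.set_printoptions(precision=4,suppress=True)
def t(n,a,b): print(n,tri(a,b), 'onz',onz(*a,tri(a,b)[2])[:2])
t('end R',S(490,170),D(232,412)); t('end L',S(448,117),D(304,406))
t('grip',S(276,163),D(247,225))
t('fixed lip',S(68,204),D(231,100))
t('boxA',S(627,91),D(265,502)); t('boxB',S(671,172),D(150,503)); t('boxC',S(537,287),D(72,374))
t('cover',('scene0',160,219),('side0',301,161))
for u,v in((147,190),(158,187),(176,245),(164,250)): print('cov',onz('scene0',u,v,.012))
for q in ((490,170),(448,117)): print('plate',onz(*S(*q),.008))
E
```

```text
end R [0.4884 0.1962 0.0033] onz [0.4904 0.1971]
end L [ 0.4225  0.1794 -0.0023] onz [0.4224 0.1794]
grip [0.4826 0.016  0.0615] onz [0.4841 0.0166]
fixed lip [ 0.5024 -0.1501  0.0799] onz [ 0.4985 -0.1519]
boxA [0.4585 0.3201 0.0398] onz [0.4641 0.3222]
boxB [0.5516 0.327  0.0419] onz [0.5555 0.3287]
boxC [0.6319 0.1902 0.0382] onz [0.6345 0.1914]
cover [ 0.4735 -0.3146  0.0056] onz [ 0.477  -0.3128]
cov [ 0.3523 -0.344   0.012 ]
cov [ 0.3483 -0.3067  0.012 ]
cov [ 0.5915 -0.2721  0.012 ]
cov [ 0.6005 -0.31    0.012 ]
plate [0.4938 0.1958 0.008 ]
plate [0.4303 0.1768 0.008 ]
```

```bash
cat >> h.py <<'E'
def go(start,goals):
    """goals: list of (x,y,z,yaw_deg); prints shift/turn from start (x,y,z,yaw) in tool axes"""
    x,y,z,w=start; c,s=np.cos(np.radians(w)),np.sin(np.radians(w))
    for g in goals:
        dx,dy=g[0]-x,g[1]-y
        print('xyz',np.round([c*dx+s*dy,s*dx-c*dy,z-g[2]],4).tolist(),'turn',round(w-g[3],2),'rows>=',round(max(np.linalg.norm(np.array(g[:3])-[x,y,z])/.05,abs(w-g[3])/8.59),1))
def now():
    o=get_obs(); M=R.from_quat(o['ee_rot']).as_matrix(); w=np.degrees(np.arctan2(M[1,0],M[0,0]))
    print('t',o['clock'],'p',np.round(o['position'],4),'yaw',round(w,2),'tilt',np.round(np.degrees(np.arccos(-M[2,2])),2),'F',np.round(o['ft_force'],1),'w',round(o['grip_width'],3),round(o['grasp_force'],1)); return (*o['position'],w)
E
python3 -c "
from h import *
p=now(); go(p,[(.45,-.35,.3,50)]); go((.45,-.35,.3,50),[(.5,.05,.28,97)]);go((.5,.05,.28,97),[(.54,.3,.25,97)])"
```

```text
t 0.15 p [ 0.1934 -0.594   0.2307] yaw 18.04 tilt 0.06 F [ 0.2 -0.   0.6] w 1.0 0.0
xyz [0.3195, -0.1526, -0.0693] turn -31.96 rows>= 7.2
xyz [0.3386, -0.2188, 0.02] turn -47 rows>= 8.1
xyz [0.2433, 0.0702, 0.03] turn 0 rows>= 5.1
```

Emit:
carry_out --motion '[{"xyz": [0.0, 0, -0.05], "angular": [0, 0, -5]}, {"xyz": [0.32, -0.153, -0.07], "angular": [0, 0, -32]}, {"xyz": [0.32, -0.153, -0.07], "angular": [0, 0, -32]}, {"xyz": [0.32, -0.153, -0.07], "angular": [0, 0, -32]}, {"xyz": [0.32, -0.153, -0.07], "angular": [0, 0, -32]}, {"xyz": [0.32, -0.153, -0.07], "angular": [0, 0, -32]}, {"xyz": [0.32, -0.153, -0.07], "angular": [0, 0, -32]}, {"xyz": [0.32, -0.153, -0.07], "angular": [0, 0, -32]}, {"xyz": [0.32, -0.153, -0.07], "angular": [0, 0, -32]}, {"xyz": [0.32, -0.153, -0.07], "angular": [0, 0, -32]}]'

```text
clock: 1.15
position: [0.4516, -0.3482, 0.3011]
ee_rot: [0.905, 0.425, 0.0, -0.0]
ft_force: [-1.2, -1.4, -0.5]
grip_width: 1.001
grasp_force: 0.0
```

Emit:
carry_out --motion '[{"xyz": [0.339, -0.219, 0.02], "angular": [0, 0, -47]}, {"xyz": [0.339, -0.219, 0.02], "angular": [0, 0, -47]}, {"xyz": [0.339, -0.219, 0.02], "angular": [0, 0, -47]}, {"xyz": [0.339, -0.219, 0.02], "angular": [0, 0, -47]}, {"xyz": [0.339, -0.219, 0.02], "angular": [0, 0, -47]}, {"xyz": [0.339, -0.219, 0.02], "angular": [0, 0, -47]}, {"xyz": [0.339, -0.219, 0.02], "angular": [0, 0, -47]}, {"xyz": [0.339, -0.219, 0.02], "angular": [0, 0, -47]}, {"xyz": [0.339, -0.219, 0.02], "angular": [0, 0, -47]}, {"xyz": [0.339, -0.219, 0.02], "angular": [0, 0, -47]}, {"xyz": [0.339, -0.219, 0.02], "angular": [0, 0, -47]}, {"xyz": [0.339, -0.219, 0.02], "angular": [0, 0, -47]}]'

```text
clock: 2.35
position: [0.5004, 0.0484, 0.2812]
ee_rot: [0.664, 0.748, -0.0, 0.0]
ft_force: [0.5, 0.1, 0.1]
grip_width: 1.003
grasp_force: 0.0
```

```bash
python3 -c "
from h import *
p=now(); snap('wrist','w1'); go(p,[(.54,.3,.25,97)])"
```

```text
t 2.35 p [0.5004 0.0484 0.2812] yaw 96.83 tilt 0.04 F [0.5 0.1 0.1] w 1.003 0.0
xyz [0.2451, 0.0692, 0.0312] turn -0.17 rows>= 5.1
```

Emit:
carry_out --motion '[{"xyz": [0.245, 0.069, 0.031], "angular": [0, 0, 0]}, {"xyz": [0.245, 0.069, 0.031], "angular": [0, 0, 0]}, {"xyz": [0.245, 0.069, 0.031], "angular": [0, 0, 0]}, {"xyz": [0.245, 0.069, 0.031], "angular": [0, 0, 0]}, {"xyz": [0.245, 0.069, 0.031], "angular": [0, 0, 0]}, {"xyz": [0.245, 0.069, 0.031], "angular": [0, 0, 0]}, {"xyz": [0.245, 0.069, 0.031], "angular": [0, 0, 0]}]'

```text
clock: 3.1
position: [0.5385, 0.3032, 0.2494]
ee_rot: [0.662, 0.75, -0.0, -0.001]
ft_force: [0.2, -0.6, 0.4]
grip_width: 1.002
grasp_force: 0.0
```

```bash
python3 -c "
from h import *
p=now(); snap('wrist','w2')
for n in('w1','w2'):
    i=cv2.imread('pics/%s.png'%n); cv2.imwrite('pics/%sz.png'%n,cv2.resize(i,(800,600),interpolation=cv2.INTER_CUBIC))"
```

```text
t 3.1 p [0.5385 0.3032 0.2494] yaw 97.14 tilt 0.09 F [ 0.2 -0.6  0.4] w 1.002 0.0
```

View pics/w1z.png

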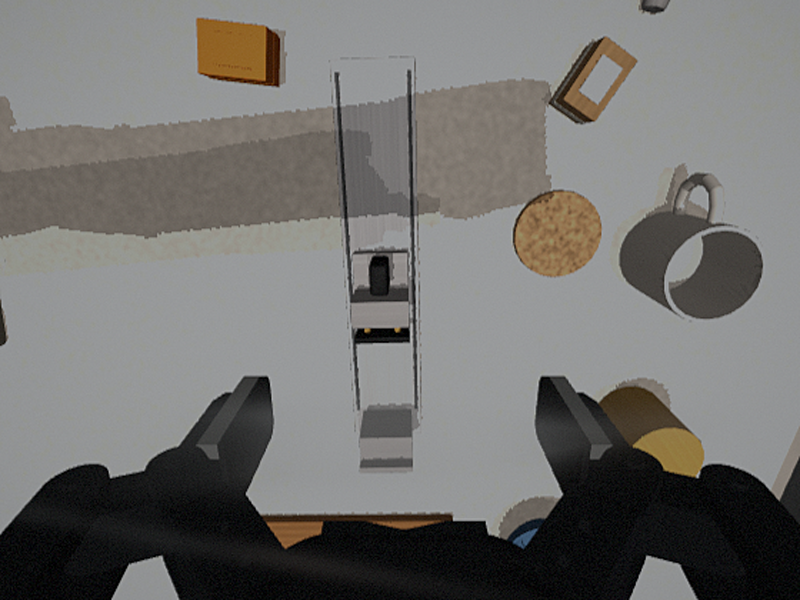

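View pics/w2z.png

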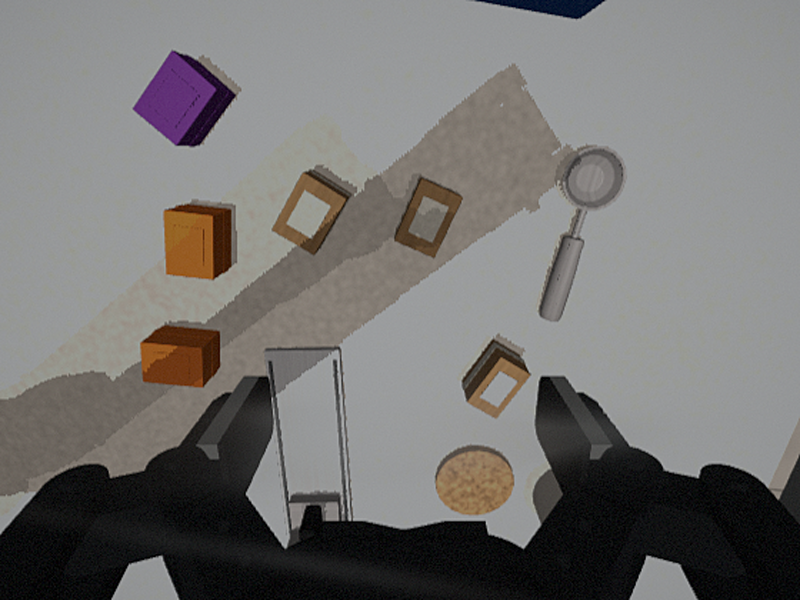

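w1: the rack runs vertically, with grip top at about (379,262), the fixed end at (387,445) and box C at (600,78). w2: box A is at (310,211), B at (429,216) and C at (497,385). I'll compute corners at the triangulated heights and check sizes.

```bash
python3 - <<'E'
from h import *
np.set_printoptions(precision=4,suppress=True)
k=.7
print('A h',tri(('w2',310*k,211*k),('scene0',190+627/4,150+91/4)),'C h',tri(('w2',497*k,384*k),('w1',600*k,79*k)),'B h',tri(('w2',429*k,216*k),('scene0',190+671/4,150+43)))
for n,f,q in(('A','w2',[(310,171),(347,192),(315,253),(273,228)]),('B','w2',[(427,177),(463,192),(434,257),(395,240)]),('C','w1',[(603,37),(637,64),(599,122),(564,96)]),('C2','w2',[(495,350),(531,373),(497,418),(463,388)])):
    P=np.array([onz(f,u*k,v*k,.04) for u,v in q])[:,:2]
    L=[np.linalg.norm(P[i]-P[(i+1)%4]) for i in range(4)]
    a=P[0]-P[1]+P[3]-P[2]; b=P[1]-P[2]+P[0]-P[3]
    print(n,P.mean(0),'sides',np.array(L),'x dir',np.degrees(np.arctan2(a[1],a[0])),'y dir',np.degrees(np.arctan2(b[1],b[0])))
g=onz('w1',379*k,262*k,.055); print('grip',g, tri(('w1',379*k,262*k),('scene0',190+276/4,150+163/4)))
for u,v in((331,58),(414,57)): print('end corner',onz('w1',u*k,v*k,.008))
for u,v in((360,438),(413,438)): print('fixed inner top edge',onz('w1',u*k,v*k,.057))
for u,v in((360,459),(413,459),(360,471),(412,471)): print('lip',onz('w1',u*k,v*k,.069 if v==459 else .069))
for u,v in((351,302),(410,302),(354,328),(409,328)): print('jaw block top',onz('w1',u*k,v*k,.057))
E
```

```text
A h [0.4623 0.3237 0.0368] C h [0.6355 0.1928 0.0347] B h [0.5536 0.3309 0.0383]
A [0.464  0.3241] sides [0.0311 0.0543 0.0371 0.053 ] x dir 156.0423210444072 y dir 64.1356410782156
B [0.5546 0.3312] sides [0.0295 0.0545 0.0336 0.0536] x dir 164.14045481647688 y dir 72.42672099219396
C [0.6355 0.191 ] sides [0.0337 0.0475 0.0351 0.0477] x dir 154.06437141476627 y dir 66.35670572058312
C2 [0.632  0.1971] sides [0.0387 0.0517 0.0434 0.0442] x dir 148.04779236041472 y dir 64.32978140827159
grip [0.4817 0.032  0.055 ] [0.4784 0.0239 0.0483]
end corner [0.4238 0.1866 0.008 ]
end corner [0.4913 0.1953 0.008 ]
fixed inner top edge [ 0.4813 -0.1389  0.057 ]
fixed inner top edge [ 0.5307 -0.133   0.057 ]
lip [ 0.4837 -0.1529  0.069 ]
lip [ 0.5323 -0.1471  0.069 ]
lip [ 0.4848 -0.1661  0.069 ]
lip [ 0.533  -0.1604  0.069 ]
jaw block top [ 0.4617 -0.0051  0.057 ]
jaw block top [0.5114 0.0009 0.057 ]
jaw block top [ 0.4662 -0.0285  0.057 ]
jaw block top [ 0.5134 -0.0229  0.057 ]
```

```bash
python3 -c "
from h import *
p=now(); go(p,[(.484,.016,.10,98),(.484,.016,.032,98)])"
```

```text
t 3.15 p [0.5392 0.3014 0.2499] yaw 97.0 tilt 0.05 F [ 1.3 -1.1 -0.2] w 1.002 0.0
xyz [-0.2765, -0.0896, 0.1499] turn -1.0 rows>= 6.5
xyz [-0.2765, -0.0896, 0.2179] turn -1.0 rows>= 7.3
```

Emit:
carry_out --motion '[{"xyz": [-0.2765, -0.0896, 0.1], "angular": [0, 0, -1]}, {"xyz": [-0.2765, -0.0896, 0.1], "angular": [0, 0, -1]}, {"xyz": [-0.2765, -0.0896, 0.1], "angular": [0, 0, -1]}, {"xyz": [-0.2765, -0.0896, 0.1], "angular": [0, 0, -1]}, {"xyz": [-0.2765, -0.0896, 0.1], "angular": [0, 0, -1]}, {"xyz": [-0.2765, -0.0896, 0.1], "angular": [0, 0, -1]}, {"xyz": [-0.2765, -0.0896, 0.1], "angular": [0, 0, -1]}, {"xyz": [-0.2765, -0.0896, 0.14], "angular": [0, 0, -1]}, {"xyz": [-0.2765, -0.0896, 0.14], "angular": [0, 0, -1]}, {"xyz": [-0.2765, -0.0896, 0.14], "angular": [0, 0, -1]}]'

```text
clock: 4.15
position: [0.4834, 0.0161, 0.111]
ee_rot: [0.656, 0.754, -0.0, -0.0]
ft_force: [-0.1, -0.4, 1.3]
grip_width: 0.997
grasp_force: 0.0
```

```bash
python3 -c "
from h import *
p=now(); snap('wrist','w3'); go(p,[(.484,.016,.032,98)])
i=cv2.imread('pics/w3.png'); cv2.imwrite('pics/w3z.png',cv2.resize(i,(800,600),interpolation=cv2.INTER_CUBIC))"
```

```text
t 4.15 p [0.4834 0.0161 0.111 ] yaw 97.96 tilt 0.04 F [-0.1 -0.4  1.3] w 0.997 0.0
xyz [-0.0002, 0.0005, 0.079] turn -0.04 rows>= 1.6
```

View pics/w3z.png

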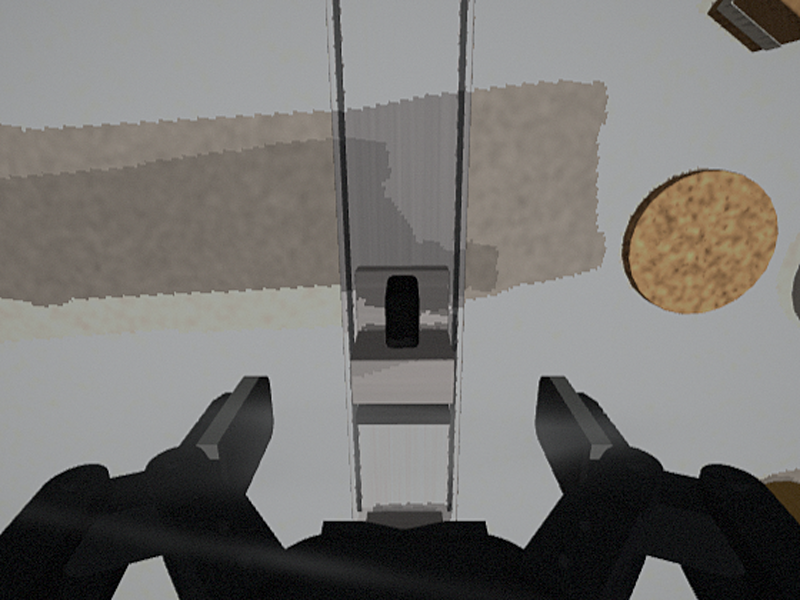

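The grip is centred laterally between the fingers at (402,310), with the block's top edges at rows 358 and 405. I'll check this against my estimate.

```bash
python3 - <<'E'
from h import *
np.set_printoptions(precision=4,suppress=True)
k=.7
a=(onz('w3',350*k,359*k,.057)+onz('w3',457*k,359*k,.057))/2
b=(onz('w3',352*k,404*k,.057)+onz('w3',455*k,403*k,.057))/2
print(a,b,np.linalg.norm(a-b), onz('w3',457*k,359*k,.057)-onz('w3',350*k,359*k,.057))
d=np.array([-.1409,.99,0]); print('grip',a+.018*d,b+.042*d, onz('w3',402*k,346*k,.055)+.014*d)
for z0,v0,v1 in((.008,0,250),):
    for u0,u1 in((331,345),(476,463)): print(onz('w3',u0*k,v0,z0),onz('w3',u1*k,v1*k,z0))
E
```

```text
[ 0.4857 -0.0016  0.057 ] [ 0.489  -0.0254  0.057 ] 0.024054936538597648 [0.0502 0.007  0.    ]
grip [0.4832 0.0163 0.057 ] [0.4831 0.0162 0.057 ] [0.4822 0.018  0.055 ]
[0.4299 0.1534 0.008 ] [0.4482 0.0354 0.008 ]
[0.4971 0.1628 0.008 ] [0.5122 0.0443 0.008 ]
```

Emit:
carry_out --motion '[{"xyz": [0, 0.0, 0.04], "angular": [0, 0, -0.2]}, {"xyz": [0, 0.0, 0.079], "angular": [0, 0, -0.2]}, {"xyz": [0, 0.0, 0.079], "angular": [0, 0, -0.2]}, {"xyz": [0, 0.0, 0.079], "angular": [0, 0, -0.2]}]'

```text
clock: 4.6
position: [0.4845, 0.0173, 0.033]
ee_rot: [0.654, 0.756, 0.0, 0.0]
ft_force: [0.6, 0.0, 0.6]
grip_width: 1.001
grasp_force: 0.0
```

Emit:
carry_out --motion '[{"xyz": [0, 0, 0], "angular": [0, 0, 0]}, {"xyz": [0, 0, 0], "angular": [0, 0, 0]}, {"xyz": [0, 0, 0], "angular": [0, 0, 0]}, {"xyz": [0, 0, 0], "angular": [0, 0, 0]}, {"xyz": [0, 0, 0], "angular": [0, 0, 0]}, {"xyz": [0, 0, 0], "angular": [0, 0, 0]}, {"xyz": [0, 0, 0], "angular": [0, 0, 0]}, {"xyz": [0, 0, 0], "angular": [0, 0, 0]}]' --hand 0 --grip_force 50

```text
clock: 5.4
position: [0.4825, 0.0166, 0.0318]
ee_rot: [0.654, 0.756, -0.002, -0.001]
ft_force: [-11.1, -2.0, 17.0]
grip_width: 0.179
grasp_force: 49.8
```

Emit:
carry_out --motion '[{"xyz": [0.01, 0, 0], "angular": [0, 0, 0]}, {"xyz": [0.02, 0, 0], "angular": [0, 0, 0]}, {"xyz": [0.03, 0, 0], "angular": [0, 0, 0]}, {"xyz": [0.04, 0, 0], "angular": [0, 0, 0]}, {"xyz": [0.05, 0, 0], "angular": [0, 0, 0]}, {"xyz": [0.06, 0, 0], "angular": [0, 0, 0]}, {"xyz": [0.06, 0, 0], "angular": [0, 0, 0]}, {"xyz": [0.06, 0, 0], "angular": [0, 0, 0]}]'

```text
clock: 6.2
position: [0.4738, 0.0757, 0.0317]
ee_rot: [0.654, 0.756, -0.002, -0.0]
ft_force: [-12.1, -3.0, 18.1]
grip_width: 0.177
grasp_force: 50.0
```

```bash
python3 -c "
from h import *
now()"
```

```text
t 6.2 p [0.4738 0.0757 0.0317] yaw 98.24 tilt 0.22 F [-12.1  -3.   18.1] w 0.177 50.0
```

Emit:
carry_out --motion '[{"xyz": [0, 0, 0], "angular": [0, 0, 0]}, {"xyz": [0, 0, 0], "angular": [0, 0, 0]}, {"xyz": [0, 0, 0], "angular": [0, 0, 0]}, {"xyz": [0, 0, 0], "angular": [0, 0, 0]}, {"xyz": [0, 0, 0], "angular": [0, 0, 0]}, {"xyz": [0, 0, -0.05], "angular": [0, 0, 0]}, {"xyz": [0, 0, -0.08], "angular": [0, 0, 0]}, {"xyz": [0, 0, -0.08], "angular": [0, 0, 0]}]' --hand 1

```text
clock: 7.0
position: [0.4776, 0.077, 0.1152]
ee_rot: [0.654, 0.756, 0.002, 0.002]
ft_force: [0.1, 0.8, -0.5]
grip_width: 1.0
grasp_force: 0.0
```

```bash
cat >> h.py <<'E'
def label(fn,z=.04):
    """find white labels enclosed by brown box tops"""
    i=cv2.GaussianBlur(cv2.imread('pics/'+fn+'.png'),(3,3),0); h=cv2.cvtColor(i,cv2.COLOR_BGR2HSV)
    m=cv2.inRange(h,(8,70,30),(22,255,255)); m=cv2.morphologyEx(m,cv2.MORPH_CLOSE,np.ones((3,3),np.uint8))
    cs,hi=cv2.findContours(m,cv2.RETR_CCOMP,cv2.CHAIN_APPROX_NONE); out=[]
    for c,q in zip(cs,hi[0]):
        if q[3]<0 or cv2.contourArea(c)<60: continue
        P=np.array([onz(fn,u,v,z)[:2]*1000 for u,v in c[:,0,:]],np.float32)
        (cx,cy),(a,b),_=r=cv2.minAreaRect(P); B=cv2.boxPoints(r); e=B[1]-B[0]; f=B[2]-B[1]
        if np.hypot(*e)>np.hypot(*f): e,f=f,e
        O=np.array([onz(fn,u,v,z)[:2]*1000 for u,v in cs[q[3]][:,0,:]],np.float32); ro=cv2.minAreaRect(O)
        print(fn,'label px',np.round(c[:,0,:].mean(0)),'centre',np.round([cx/1e3,cy/1e3],4),'size',np.round([np.hypot(*e),np.hypot(*f)],1),'xdir',np.round(np.degrees(np.arctan2(e[1],e[0]))%180,1),'outer',np.round(ro[0],1),np.round(ro[1],1))
E
python3 -c "
from h import *
p=now(); label('w2');label('w1')
go(p,[(.4635,.324,.13,155)])"
```

```text
t 7.0 p [0.4776 0.077  0.1152] yaw 98.24 tilt 0.37 F [ 0.1  0.8 -0.5] w 1.0 0.0
w2 label px [349. 272.] centre [0.6346 0.1914] size [22.5 33.4] xdir 155.0 outer [632.1 198.4] [60.  40.3]
w2 label px [299. 153.] centre [0.5532 0.3297] size [23.1 32.3] xdir 161.8 outer [552.6 330.5] [52.3 35.9]
w2 label px [215. 150.] centre [0.4617 0.3217] size [25.2 32.7] xdir 154.7 outer [463.1 323.1] [54.5 38.4]
w1 label px [420.  55.] centre [0.6348 0.1917] size [21.8 32.3] xdir 155.2 outer [631.4 190.4] [55.7 35.7]
xyz [0.2465, 0.0215, -0.0148] turn -56.76 rows>= 6.6
```

Emit:
carry_out --motion '[{"xyz": [0.2465, 0.0215, -0.03], "angular": [0, 0, -56.8]}, {"xyz": [0.2465, 0.0215, -0.03], "angular": [0, 0, -56.8]}, {"xyz": [0.2465, 0.0215, -0.03], "angular": [0, 0, -56.8]}, {"xyz": [0.2465, 0.0215, -0.03], "angular": [0, 0, -56.8]}, {"xyz": [0.2465, 0.0215, -0.03], "angular": [0, 0, -56.8]}, {"xyz": [0.2465, 0.0215, -0.03], "angular": [0, 0, -56.8]}, {"xyz": [0.2465, 0.0215, -0.015], "angular": [0, 0, -56.8]}, {"xyz": [0.2465, 0.0215, -0.015], "angular": [0, 0, -56.8]}, {"xyz": [0.2465, 0.0215, -0.015], "angular": [0, 0, -56.8]}]'

```text
clock: 7.9
position: [0.4609, 0.3229, 0.1258]
ee_rot: [0.218, 0.976, -0.0, -0.001]
ft_force: [0.4, 0.3, 0.6]
grip_width: 1.001
grasp_force: 0.0
```

```bash
python3 -c "
from h import *
p=now(); snap('wrist','w4'); label('w4'); go(p,[(.462,.322,.02,155)])"
```

```text
t 7.9 p [0.4609 0.3229 0.1258] yaw 154.84 tilt 0.07 F [0.4 0.3 0.6] w 1.001 0.0
w4 label px [337. 303.] centre [0.5537 0.3294] size [24.7 32.9] xdir 163.1 outer [547.  331.6] [50.6 45.9]
w4 label px [281. 212.] centre [0.4615 0.3215] size [24.  31.2] xdir 154.8 outer [459.1 322.9] [51.7 41.3]
xyz [-0.0014, -0.0004, 0.1058] turn -0.16 rows>= 2.1
```

Emit:
carry_out --motion '[{"xyz": [-0.001, -0.001, 0.05], "angular": [0, 0, 0]}, {"xyz": [-0.001, -0.001, 0.09], "angular": [0, 0, 0]}, {"xyz": [-0.001, -0.001, 0.115], "angular": [0, 0, 0]}, {"xyz": [-0.001, -0.001, 0.115], "angular": [0, 0, 0]}, {"xyz": [-0.001, -0.001, 0.115], "angular": [0, 0, 0]}]'

```text
clock: 8.45
position: [0.462, 0.3224, 0.0124]
ee_rot: [0.217, 0.976, 0.0, 0.0]
ft_force: [-1.5, -0.1, 0.1]
grip_width: 1.001
grasp_force: 0.0
```

Emit:
carry_out --motion '[{"xyz": [0, 0, 0], "angular": [0, 0, 0]}, {"xyz": [0, 0, 0], "angular": [0, 0, 0]}, {"xyz": [0, 0, 0], "angular": [0, 0, 0]}, {"xyz": [0, 0, 0], "angular": [0, 0, 0]}, {"xyz": [0, 0, 0], "angular": [0, 0, 0]}, {"xyz": [0, 0, -0.03], "angular": [0, 0, 0]}, {"xyz": [0, 0, -0.06], "angular": [0, 0, 0]}, {"xyz": [0, 0, -0.09], "angular": [0, 0, 0]}, {"xyz": [0, 0, -0.09], "angular": [0, 0, 0]}]' --hand 0 --grip_force 30

```text
clock: 9.35
position: [0.4633, 0.3238, 0.1058]
ee_rot: [0.216, 0.976, 0.002, 0.002]
ft_force: [0.0, 0.3, -1.8]
grip_width: 0.602
grasp_force: 32.2
```

```bash
python3 -c "
from h import *
p=now(); c=snap('wrist','w5'); label('w5',p[2]+.029)
# fixed face (.506,-.136), d 98.3
d=np.array([np.cos(np.radians(98.3)),np.sin(np.radians(98.3))]); f=np.array([.5055,-.136])
for s in (.0235,.0665,.105): print(s,f+s*d)
q=f+.0235*d; go(p,[(*q,.1,98.3),(*q,.02,98.3)])"
```

```text
t 9.35 p [0.4633 0.3238 0.1058] yaw 155.03 tilt 0.38 F [ 0.   0.3 -1.8] w 0.602 32.2
w5 label px [282. 298.] centre [0.4623 0.3246] size [23.5 30.9] xdir 154.7 outer [458.4 327.3] [52.7 46.4]
0.0235 [ 0.50210763 -0.11274614]
0.0665 [ 0.49590031 -0.07019654]
0.105 [ 0.4903426  -0.03209979]
xyz [-0.2195, -0.3793, 0.0058] turn 56.73 rows>= 8.8
xyz [-0.2195, -0.3793, 0.0858] turn 56.73 rows>= 8.9
```

Emit:
carry_out --motion '[{"xyz": [-0.01, -0.02, -0.015], "angular": [0, 0, 5]}, {"xyz": [-0.22, -0.379, -0.015], "angular": [0, 0, 56.7]}, {"xyz": [-0.22, -0.379, -0.015], "angular": [0, 0, 56.7]}, {"xyz": [-0.22, -0.379, -0.015], "angular": [0, 0, 56.7]}, {"xyz": [-0.22, -0.379, -0.015], "angular": [0, 0, 56.7]}, {"xyz": [-0.22, -0.379, -0.015], "angular": [0, 0, 56.7]}, {"xyz": [-0.22, -0.379, -0.015], "angular": [0, 0, 56.7]}, {"xyz": [-0.22, -0.379, -0.015], "angular": [0, 0, 56.7]}, {"xyz": [-0.22, -0.379, -0.015], "angular": [0, 0, 56.7]}, {"xyz": [-0.22, -0.379, -0.015], "angular": [0, 0, 56.7]}, {"xyz": [-0.22, -0.379, -0.015], "angular": [0, 0, 56.7]}, {"xyz": [-0.22, -0.379, -0.015], "angular": [0, 0, 56.7]}]'

```text
clock: 10.6
position: [0.5008, -0.1133, 0.1159]
ee_rot: [0.654, 0.757, 0.0, -0.001]
ft_force: [0.0, 0.7, -0.8]
grip_width: 0.599
grasp_force: 32.1
```

```bash
python3 -c "
from h import *
p=now(); snap('wrist','w6'); label('w6',p[2]+.029); go(p,[(.5021,-.1127,.022,98.3)])
i=cv2.imread('pics/w6.png'); cv2.imwrite('pics/w6z.png',cv2.resize(i,(800,600),interpolation=cv2.INTER_CUBIC))"
```

```text
t 10.6 p [ 0.5008 -0.1133  0.1159] yaw 98.36 tilt 0.06 F [ 0.   0.7 -0.8] w 0.599 32.1
w6 label px [282. 298.] centre [ 0.5005 -0.1117] size [23.9 30.8] xdir 98.3 outer [ 499.8 -106.8] [50.9 45.1]
xyz [0.0004, 0.0014, 0.0939] turn 0.06 rows>= 1.9
```

View pics/w6z.png

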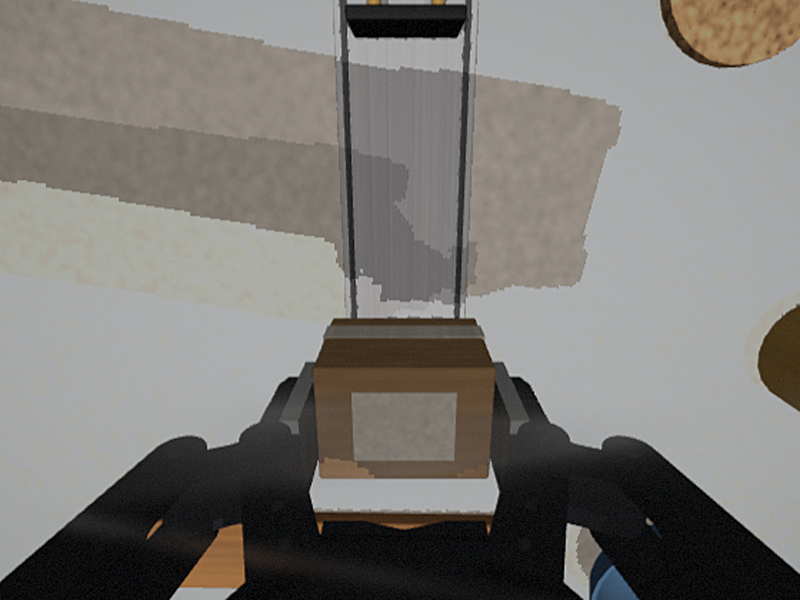

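The box is held square over the rack. Its top-face corners are (314,367), (494,367), (489,478) and (320,478), and the rack rails run straight beneath it.

```bash
python3 -c "
from h import *
k=.7
for z in (.135,.139,.143,.147):
    P=np.array([onz('w6',u*k,v*k,z) for u,v in((314,367),(494,367),(489,478),(320,478))])
    print(z,[round(np.linalg.norm(P[i]-P[(i+1)%4])*1e3,1) for i in range(4)],P.mean(0))
c=[(onz('w6',a*k,v*k,.008)+onz('w6',b*k,v*k,.008))/2 for a,b,v in((344,474,60),(355,461,300))]; print(c, np.degrees(np.arctan2(*(c[0]-c[1])[1::-1])))
"
```

```text
0.135 [np.float64(53.9), np.float64(40.2), np.float64(55.1), np.float64(40.2)] [ 0.50155978 -0.1177005   0.135     ]
0.139 [np.float64(52.2), np.float64(38.9), np.float64(53.3), np.float64(38.9)] [ 0.50116413 -0.11502687  0.139     ]
0.143 [np.float64(50.4), np.float64(37.6), np.float64(51.6), np.float64(37.6)] [ 0.50076848 -0.11235325  0.143     ]
0.147 [np.float64(48.7), np.float64(36.3), np.float64(49.8), np.float64(36.3)] [ 0.50037284 -0.10967962  0.147     ]
[array([0.48607223, 0.00473282, 0.008     ]), array([ 0.50411151, -0.11945266,  0.008     ])] 98.26502262130855
```

Emit:
carry_out --motion '[{"xyz": [-0.002, 0.002, 0.04], "angular": [0, 0, 0]}, {"xyz": [-0.002, 0.002, 0.07], "angular": [0, 0, 0]}, {"xyz": [-0.002, 0.002, 0.085], "angular": [0, 0, 0]}, {"xyz": [-0.002, 0.002, 0.09], "angular": [0, 0, 0]}, {"xyz": [-0.002, 0.002, 0.094], "angular": [0, 0, 0]}, {"xyz": [-0.002, 0.002, 0.094], "angular": [0, 0, 0]}, {"xyz": [-0.002, 0.002, 0.094], "angular": [0, 0, 0]}]'

```text
clock: 11.35
position: [0.5041, -0.1161, 0.0234]
ee_rot: [0.654, 0.757, 0.0, 0.001]
ft_force: [-0.0, -0.3, -1.1]
grip_width: 0.602
grasp_force: 32.1
```

Emit:
carry_out --motion '[{"xyz": [0, 0, 0.002], "angular": [0, 0, 0]}, {"xyz": [0, 0, 0.002], "angular": [0, 0, 0]}]'

```text
clock: 11.55
position: [0.5039, -0.1163, 0.0208]
ee_rot: [0.654, 0.757, 0.0, 0.001]
ft_force: [0.7, -0.0, -0.1]
grip_width: 0.605
grasp_force: 32.2
```

Emit:
carry_out --motion '[{"xyz": [0, 0, 0], "angular": [0, 0, 0]}, {"xyz": [0, 0, 0], "angular": [0, 0, 0]}, {"xyz": [0, 0, 0], "angular": [0, 0, 0]}, {"xyz": [0, 0, 0], "angular": [0, 0, 0]}, {"xyz": [0, 0, -0.05], "angular": [0, 0, 0]}, {"xyz": [0, 0, -0.1], "angular": [0, 0, 0]}, {"xyz": [0, 0, -0.12], "angular": [0, 0, 0]}, {"xyz": [0, 0, -0.12], "angular": [0, 0, 0]}]' --hand 1

```text
clock: 12.35
position: [0.5053, -0.1164, 0.1437]
ee_rot: [0.654, 0.757, 0.001, 0.003]
ft_force: [0.1, -0.5, -1.6]
grip_width: 1.003
grasp_force: 0.0
```

```bash
python3 -c "
from h import *
p=now(); snap('wrist','w7'); label('w7',.048); snap('side','s1'); label('s1',.04)
go(p,[(.5535,.3295,.13,162)])"
```

```text
t 12.35 p [ 0.5053 -0.1164  0.1437] yaw 98.33 tilt 0.33 F [ 0.1 -0.5 -1.6] w 1.003 0.0
w7 label px [280. 205.] centre [ 0.5036 -0.1159] size [23.9 31.7] xdir 98.2 outer [ 503.1 -113.4] [51.6 42.6]
s1 label px [264. 299.] centre [0.5524 0.3279] size [27.1 32.6] xdir 3.4 outer [552.  340.9] [75.2 43.8]
s1 label px [462. 127.] centre [-0.1508 -0.5151] size [64.1 91.2] xdir 106.3 outer [-181.3 -536.8] [404.1 165.6]
s1 label px [463. 111.] centre [-0.1712 -0.638 ] size [59.8 66.4] xdir 2.9 outer [-181.3 -536.8] [404.1 165.6]
s1 label px [481.  55.] centre [-0.3607 -1.1288] size [ 82.6 162.6] xdir 166.2 outer [ -333.5 -1051.1] [577.2 207.3]
s1 label px [374.  42.] centre [ 0.1274 -1.2485] size [ 56.2 157.7] xdir 153.2 outer [   61.5 -1305.1] [431.1 166. ]
s1 label px [434.  17.] centre [-0.2094 -1.5766] size [104.6 331. ] xdir 169.9 outer [ -251.8 -1583.8] [470.9 213.2]
s1 label px [269.  25.] centre [ 0.6748 -1.422 ] size [ 80.8 164.6] xdir 3.8 outer [  511.5 -1433.9] [455.8 689.6]
xyz [0.4342, 0.1124, 0.0137] turn -63.67 rows>= 9.0
```

Emit:
carry_out --motion '[{"xyz": [0.435, 0.112, 0.0], "angular": [0, 0, -64]}, {"xyz": [0.435, 0.112, 0.0], "angular": [0, 0, -64]}, {"xyz": [0.435, 0.112, 0.0], "angular": [0, 0, -64]}, {"xyz": [0.435, 0.112, 0.0], "angular": [0, 0, -64]}, {"xyz": [0.435, 0.112, 0.0], "angular": [0, 0, -64]}, {"xyz": [0.435, 0.112, 0.0], "angular": [0, 0, -64]}, {"xyz": [0.435, 0.112, 0.0], "angular": [0, 0, -64]}, {"xyz": [0.435, 0.112, 0.0], "angular": [0, 0, -64]}, {"xyz": [0.435, 0.112, 0.0], "angular": [0, 0, -64]}, {"xyz": [0.435, 0.112, 0.015], "angular": [0, 0, -64]}, {"xyz": [0.435, 0.112, 0.015], "angular": [0, 0, -64]}, {"xyz": [0.435, 0.112, 0.015], "angular": [0, 0, -64]}]'

```text
clock: 13.65
position: [0.5509, 0.3292, 0.1239]
ee_rot: [0.154, 0.988, -0.001, -0.001]
ft_force: [-0.5, 0.1, 0.2]
grip_width: 0.996
grasp_force: 0.0
```

```bash
python3 -c "
from h import *
p=now(); snap('wrist','w8'); label('w8'); go(p,[(.5535,.3295,.012,162.4)])"
```

```text
t 13.65 p [0.5509 0.3292 0.1239] yaw 162.29 tilt 0.16 F [-0.5  0.1  0.2] w 0.996 0.0
w8 label px [284. 214.] centre [0.5534 0.3293] size [22.9 31.1] xdir 163.4 outer [550.5 330.5] [51.8 39.5]
xyz [-0.0024, 0.0011, 0.1119] turn -0.11 rows>= 2.2
```

Emit:
carry_out --motion '[{"xyz": [-0.002, 0.001, 0.05], "angular": [0, 0, -1]}, {"xyz": [-0.002, 0.001, 0.09], "angular": [0, 0, -1]}, {"xyz": [-0.002, 0.001, 0.112], "angular": [0, 0, -1]}, {"xyz": [-0.002, 0.001, 0.112], "angular": [0, 0, -1]}, {"xyz": [-0.002, 0.001, 0.112], "angular": [0, 0, -1]}]'

```text
clock: 14.2
position: [0.5542, 0.3301, 0.0145]
ee_rot: [0.146, 0.989, 0.0, 0.0]
ft_force: [0.8, 0.8, 1.0]
grip_width: 1.0
grasp_force: 0.0
```

Emit:
carry_out --motion '[{"xyz": [0, 0, 0], "angular": [0, 0, 0]}, {"xyz": [0, 0, 0], "angular": [0, 0, 0]}, {"xyz": [0, 0, 0], "angular": [0, 0, 0]}, {"xyz": [0, 0, 0], "angular": [0, 0, 0]}, {"xyz": [0, 0, 0], "angular": [0, 0, 0]}, {"xyz": [0, 0, -0.03], "angular": [0, 0, 0]}, {"xyz": [0, 0, -0.06], "angular": [0, 0, 0]}, {"xyz": [0, 0, -0.1], "angular": [0, 0, 0]}, {"xyz": [0, 0, -0.1], "angular": [0, 0, 0]}]' --hand 0

```text
clock: 15.1
position: [0.5552, 0.3331, 0.1194]
ee_rot: [0.145, 0.989, 0.003, 0.003]
ft_force: [0.9, 1.7, 0.2]
grip_width: 0.605
grasp_force: 31.9
```

```bash
python3 -c "
from h import *
p=now(); snap('wrist','w9'); label('w9',p[2]+.0285)
d=np.array([np.cos(np.radians(98.27)),np.sin(np.radians(98.27))]); f=np.array([.5065,-.136])
for s in (.060,.0975): print(s,f+s*d)
q=f+.061*d; go(p,[(*q,.12,98.3)])"
```

```text
t 15.1 p [0.5552 0.3331 0.1194] yaw 163.34 tilt 0.47 F [0.9 1.7 0.2] w 0.605 31.9
w9 label px [283. 295.] centre [0.5531 0.3341] size [21.6 30.4] xdir 163.1 outer [547.9 335.7] [50.3 41.5]
0.06 [ 0.49786972 -0.07662393]
0.0975 [ 0.49247579 -0.03951388]
xyz [-0.0621, -0.4081, -0.0006] turn 65.04 rows>= 8.3
```

```bash
python3 -c "
from h import *
p=now(); go(p,[(.4978,-.0782,.125,98.3)])"
```

```text
t 15.15 p [0.5545 0.3321 0.1165] yaw 163.34 tilt 0.3 F [-0.3 -0.4 -2.3] w 0.603 31.9
xyz [-0.0634, -0.4093, -0.0085] turn 65.04 rows>= 8.3
```

Emit:
carry_out --motion '[{"xyz": [-0.005, -0.03, -0.01], "angular": [0, 0, 5]}, {"xyz": [-0.0635, -0.409, -0.01], "angular": [0, 0, 65]}, {"xyz": [-0.0635, -0.409, -0.01], "angular": [0, 0, 65]}, {"xyz": [-0.0635, -0.409, -0.01], "angular": [0, 0, 65]}, {"xyz": [-0.0635, -0.409, -0.01], "angular": [0, 0, 65]}, {"xyz": [-0.0635, -0.409, -0.01], "angular": [0, 0, 65]}, {"xyz": [-0.0635, -0.409, -0.01], "angular": [0, 0, 65]}, {"xyz": [-0.0635, -0.409, -0.01], "angular": [0, 0, 65]}, {"xyz": [-0.0635, -0.409, -0.01], "angular": [0, 0, 65]}, {"xyz": [-0.0635, -0.409, -0.01], "angular": [0, 0, 65]}, {"xyz": [-0.0635, -0.409, -0.01], "angular": [0, 0, 65]}, {"xyz": [-0.0635, -0.409, -0.01], "angular": [0, 0, 65]}]'

```text
clock: 16.35
position: [0.4968, -0.0778, 0.123]
ee_rot: [0.653, 0.757, 0.0, -0.0]
ft_force: [-0.7, 0.5, -0.2]
grip_width: 0.598
grasp_force: 37.1
```

```bash
python3 -c "
from h import *
p=now(); snap('wrist','w10'); label('w10',p[2]+.0265); go(p,[(.4978,-.0782,.022,98.3)])"
```

```text
t 16.35 p [ 0.4968 -0.0778  0.123 ] yaw 98.44 tilt 0.04 F [-0.7  0.5 -0.2] w 0.598 37.1
w10 label px [282. 295.] centre [ 0.4965 -0.0767] size [21.8 31. ] xdir 98.4 outer [495.8 -71.5] [51.1 42.6]
xyz [-0.0005, 0.0009, 0.101] turn 0.14 rows>= 2.0
```

Emit:
carry_out --motion '[{"xyz": [0.0, 0.001, 0.04], "angular": [0, 0, 0]}, {"xyz": [0.0, 0.001, 0.075], "angular": [0, 0, 0]}, {"xyz": [0.0, 0.001, 0.09], "angular": [0, 0, 0]}, {"xyz": [0.0, 0.001, 0.096], "angular": [0, 0, 0]}, {"xyz": [0.0, 0.001, 0.1], "angular": [0, 0, 0]}, {"xyz": [0.0, 0.001, 0.1], "angular": [0, 0, 0]}, {"xyz": [0.0, 0.001, 0.1], "angular": [0, 0, 0]}]'

```text
clock: 17.1
position: [0.4987, -0.0791, 0.0245]
ee_rot: [0.654, 0.757, 0.0, 0.001]
ft_force: [-0.2, -0.3, -0.5]
grip_width: 0.604
grasp_force: 37.1
```

Emit:
carry_out --motion '[{"xyz": [0, 0, 0], "angular": [0, 0, 0]}, {"xyz": [0, 0, 0], "angular": [0, 0, 0]}, {"xyz": [0, 0, 0], "angular": [0, 0, 0]}, {"xyz": [0, 0, 0], "angular": [0, 0, 0]}, {"xyz": [0, 0, -0.05], "angular": [0, 0, 0]}, {"xyz": [0, 0, -0.1], "angular": [0, 0, 0]}, {"xyz": [0, 0, -0.12], "angular": [0, 0, 0]}, {"xyz": [0, 0, -0.12], "angular": [0, 0, 0]}]' --hand 1

```text
clock: 17.9
position: [0.4998, -0.0792, 0.1467]
ee_rot: [0.654, 0.757, 0.001, 0.003]
ft_force: [0.1, -0.2, 0.4]
grip_width: 0.999
grasp_force: 0.0
```

```bash
python3 -c "
from h import *
p=now(); snap('wrist','w11'); label('w11',.048); snap('scene','sc1'); label('sc1',.04)
go(p,[(.6347,.1915,.13,155)])"
```

```text
t 17.9 p [ 0.4998 -0.0792  0.1467] yaw 98.33 tilt 0.33 F [ 0.1 -0.2  0.4] w 0.999 0.0
w11 label px [280. 247.] centre [ 0.5035 -0.1159] size [24.6 31.8] xdir 98.2 outer [500.8 -95.1] [51.5 78.4]
w11 label px [281. 204.] centre [ 0.4985 -0.0788] size [22.5 31.3] xdir 98.2 outer [500.8 -95.1] [51.5 78.4]
sc1 label px [220. 206.] centre [ 0.496  -0.1158] size [32.8 38.4] xdir 108.7 outer [507.8 -97. ] [78.  74.5]
sc1 label px [231. 202.] centre [ 0.4919 -0.0801] size [29.1 36.5] xdir 79.5 outer [507.8 -97. ] [78.  74.5]
sc1 label px [502. 211.] centre [0.7219 0.7446] size [195.  258.4] xdir 78.4 outer [738.1 722.5] [238.4 305.8]
sc1 label px [546. 107.] centre [0.3373 1.1434] size [25.  82.5] xdir 33.4 outer [  24.3 1252.3] [256.4 911.4]
sc1 label px [527.  83.] centre [0.2026 1.1522] size [ 31.  106.7] xdir 49.6 outer [  24.3 1252.3] [256.4 911.4]
sc1 label px [524.  51.] centre [0.0169 1.2473] size [39.8 82.2] xdir 58.8 outer [  24.3 1252.3] [256.4 911.4]
sc1 label px [540.  50.] centre [0.0251 1.3133] size [ 42.6 159.3] xdir 37.7 outer [  24.3 1252.3] [256.4 911.4]
sc1 label px [533.  36.] centre [-0.0664  1.3417] size [ 28.7 141.3] xdir 44.7 outer [  24.3 1252.3] [256.4 911.4]
sc1 label px [544.  17.] centre [-0.1879  1.4688] size [ 42.  165.4] xdir 57.5 outer [  24.3 1252.3] [256.4 911.4]
xyz [0.2483, 0.1727, 0.0167] turn -56.67 rows>= 6.6
```

Emit:
carry_out --motion '[{"xyz": [0.248, 0.173, 0.0], "angular": [0, 0, -56.7]}, {"xyz": [0.248, 0.173, 0.0], "angular": [0, 0, -56.7]}, {"xyz": [0.248, 0.173, 0.0], "angular": [0, 0, -56.7]}, {"xyz": [0.248, 0.173, 0.0], "angular": [0, 0, -56.7]}, {"xyz": [0.248, 0.173, 0.0], "angular": [0, 0, -56.7]}, {"xyz": [0.248, 0.173, 0.0], "angular": [0, 0, -56.7]}, {"xyz": [0.248, 0.173, 0.0], "angular": [0, 0, -56.7]}, {"xyz": [0.248, 0.173, 0.016], "angular": [0, 0, -56.7]}, {"xyz": [0.248, 0.173, 0.016], "angular": [0, 0, -56.7]}, {"xyz": [0.248, 0.173, 0.016], "angular": [0, 0, -56.7]}]'

```text
clock: 19.0
position: [0.6326, 0.1894, 0.1258]
ee_rot: [0.218, 0.976, -0.001, -0.001]
ft_force: [-0.1, -0.2, 0.2]
grip_width: 1.0
grasp_force: 0.0
```

```bash
python3 -c "
from h import *
p=now(); snap('wrist','w12'); label('w12'); go(p,[(.6347,.1915,.012,155)])"
```

```text
t 19.0 p [0.6326 0.1894 0.1258] yaw 154.81 tilt 0.15 F [-0.1 -0.2  0.2] w 1.0 0.0
w12 label px [286. 212.] centre [0.6348 0.1915] size [20.8 31.5] xdir 154.8 outer [631.8 192.9] [51.6 35.7]
xyz [-0.001, 0.0028, 0.1138] turn -0.19 rows>= 2.3
```

Emit:
carry_out --motion '[{"xyz": [-0.001, 0.003, 0.04], "angular": [0, 0, 0]}, {"xyz": [-0.001, 0.003, 0.06], "angular": [0, 0, 0]}, {"xyz": [-0.001, 0.003, 0.09], "angular": [0, 0, 0]}, {"xyz": [-0.001, 0.003, 0.113], "angular": [0, 0, 0]}, {"xyz": [-0.001, 0.003, 0.113], "angular": [0, 0, 0]}, {"xyz": [-0.001, 0.003, 0.113], "angular": [0, 0, 0]}]' --hand 0.82

```text
clock: 19.65
position: [0.6356, 0.1932, 0.0153]
ee_rot: [0.217, 0.976, 0.0, 0.0]
ft_force: [-0.6, 0.1, 1.3]
grip_width: 0.821
grasp_force: 0.0
```

Emit:
carry_out --motion '[{"xyz": [0, 0, 0], "angular": [0, 0, 0]}, {"xyz": [0, 0, 0], "angular": [0, 0, 0]}, {"xyz": [0, 0, 0], "angular": [0, 0, 0]}, {"xyz": [0, 0, 0], "angular": [0, 0, 0]}, {"xyz": [0, 0, 0], "angular": [0, 0, 0]}, {"xyz": [0, 0, -0.03], "angular": [0, 0, 0]}, {"xyz": [0, 0, -0.06], "angular": [0, 0, 0]}, {"xyz": [0, 0, -0.1], "angular": [0, 0, 0]}, {"xyz": [0, 0, -0.11], "angular": [0, 0, 0]}, {"xyz": [0, 0, -0.11], "angular": [0, 0, 0]}]' --hand 0

```text
clock: 20.65
position: [0.6363, 0.1944, 0.1269]
ee_rot: [0.216, 0.976, 0.001, 0.002]
ft_force: [-0.1, -0.5, -1.4]
grip_width: 0.603
grasp_force: 31.8
```

```bash
python3 -c "
from h import *
p=now(); snap('wrist','w13'); label('w13',p[2]+.027)
d=np.array([np.cos(np.radians(98.27)),np.sin(np.radians(98.27))]); f=np.array([.5065,-.136])
q=f+.0965*d; print(q);go(p,[(*q,.125,98.3)])"
```

```text
t 20.65 p [0.6363 0.1944 0.1269] yaw 155.03 tilt 0.24 F [-0.1 -0.5 -1.4] w 0.603 31.8
w13 label px [282. 293.] centre [0.6343 0.1956] size [19.8 30.3] xdir 154.9 outer [629.1 197.5] [51.6 39. ]
[ 0.49261963 -0.04050348]
xyz [0.0311, -0.2736, 0.0019] turn 56.73 rows>= 6.6
```

Emit:
carry_out --motion '[{"xyz": [0.003, -0.03, -0.005], "angular": [0, 0, 5]}, {"xyz": [0.029, -0.277, -0.005], "angular": [0, 0, 56.7]}, {"xyz": [0.029, -0.277, -0.005], "angular": [0, 0, 56.7]}, {"xyz": [0.029, -0.277, -0.005], "angular": [0, 0, 56.7]}, {"xyz": [0.029, -0.277, -0.005], "angular": [0, 0, 56.7]}, {"xyz": [0.029, -0.277, -0.005], "angular": [0, 0, 56.7]}, {"xyz": [0.029, -0.277, -0.005], "angular": [0, 0, 56.7]}, {"xyz": [0.029, -0.277, -0.005], "angular": [0, 0, 56.7]}, {"xyz": [0.029, -0.277, -0.005], "angular": [0, 0, 56.7]}, {"xyz": [0.029, -0.277, -0.005], "angular": [0, 0, 56.7]}]'

```text
clock: 21.7
position: [0.4922, -0.0437, 0.1289]
ee_rot: [0.652, 0.759, 0.0, -0.0]
ft_force: [0.8, 0.7, -1.2]
grip_width: 0.605
grasp_force: 31.9
```

```bash
python3 -c "
from h import *
p=now(); snap('wrist','w14'); label('w14',p[2]+.0255); go(p,[(.4932,-.0445,.023,98.3)])
i=cv2.imread('pics/w14.png'); cv2.imwrite('pics/w14z.png',cv2.resize(i,(800,600),interpolation=cv2.INTER_CUBIC))"
```

```text
t 21.7 p [ 0.4922 -0.0437  0.1289] yaw 98.67 tilt 0.06 F [ 0.8  0.7 -1.2] w 0.605 31.9
w14 label px [282. 293.] centre [ 0.4919 -0.0422] size [20.  30.9] xdir 98.6 outer [491.2 -36.9] [51.  39.9]
xyz [-0.0009, 0.0009, 0.1059] turn 0.37 rows>= 2.1
```

View pics/w14z.png

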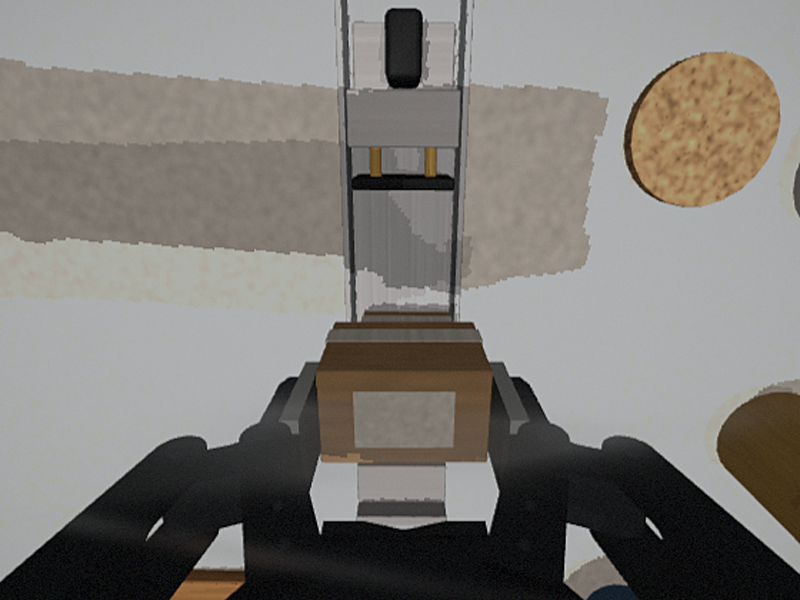

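Box C is held square above the row. The jaw's black face is at about (404,182) and the grip at (404,47), so the place ahead is free.

Emit:
carry_out --motion '[{"xyz": [0.0, 0.001, 0.04], "angular": [0, 0, 0.3]}, {"xyz": [0.0, 0.001, 0.08], "angular": [0, 0, 0.3]}, {"xyz": [0.0, 0.001, 0.095], "angular": [0, 0, 0.3]}, {"xyz": [0.0, 0.001, 0.101], "angular": [0, 0, 0.3]}, {"xyz": [0.0, 0.001, 0.105], "angular": [0, 0, 0.3]}, {"xyz": [0.0, 0.001, 0.105], "angular": [0, 0, 0.3]}, {"xyz": [0.0, 0.001, 0.105], "angular": [0, 0, 0.3]}]'

```text
clock: 22.45
position: [0.494, -0.045, 0.0255]
ee_rot: [0.656, 0.755, 0.0, 0.001]
ft_force: [-0.7, -0.1, -0.7]
grip_width: 0.602
grasp_force: 31.8
```

Emit:
carry_out --motion '[{"xyz": [0, 0, 0], "angular": [0, 0, 0]}, {"xyz": [0, 0, 0], "angular": [0, 0, 0]}, {"xyz": [0, 0, 0], "angular": [0, 0, 0]}, {"xyz": [0, 0, 0], "angular": [0, 0, 0]}, {"xyz": [0, 0, -0.05], "angular": [0, 0, 0]}, {"xyz": [0, 0, -0.1], "angular": [0, 0, 0]}, {"xyz": [0, 0, -0.12], "angular": [0, 0, 0]}, {"xyz": [0, 0, -0.12], "angular": [0, 0, 0]}]' --hand 1

```text
clock: 23.25
position: [0.4949, -0.0451, 0.1475]
ee_rot: [0.656, 0.755, 0.001, 0.003]
ft_force: [0.5, 0.3, -0.5]
grip_width: 1.0
grasp_force: 0.0
```

```bash
python3 -c "
from h import *
p=now(); snap('wrist','w15'); label('w15',.048)
k=.7
a=(onz('w14',346*k,90*k,.057)+onz('w14',462*k,90*k,.057))/2; b=(onz('w14',348*k,147*k,.057)+onz('w14',460*k,147*k,.057))/2
d=np.array([np.cos(np.radians(98.27)),np.sin(np.radians(98.27)),0]); g=(a+.018*d+b+.042*d)/2; print(a,b,'grip',g)
print('q',d@(g-[.5062,-.136,0])-.132)
go(p,[(g[0],g[1],.14,98.3),(g[0],g[1],.036,98.3)])"
```

```text
t 23.25 p [ 0.4949 -0.0451  0.1475] yaw 98.03 tilt 0.33 F [ 0.5  0.3 -0.5] w 1.0 0.0
w15 label px [280. 284.] centre [ 0.5036 -0.1165] size [25.7 32.4] xdir 97.8 outer [498.4 -78.7] [ 51.8 110.2]
w15 label px [281. 243.] centre [ 0.4988 -0.0784] size [22.7 31.8] xdir 97.8 outer [498.4 -78.7] [ 51.8 110.2]
w15 label px [280. 204.] centre [ 0.4936 -0.0444] size [20.1 31.3] xdir 97.9 outer [498.4 -78.7] [ 51.8 110.2]
[0.47700678 0.05664774 0.057     ] [0.48053432 0.03345355 0.057     ] grip [0.47445541 0.07473868 0.057     ]
q 0.081113339677305
xyz [0.1215, -0.0036, 0.0075] turn -0.27 rows>= 2.4
xyz [0.1215, -0.0036, 0.1115] turn -0.27 rows>= 3.3
```

Emit:
carry_out --motion '[{"xyz": [0.06, -0.002, 0.0], "angular": [0, 0, -0.2]}, {"xyz": [0.1215, -0.0035, 0.0], "angular": [0, 0, -0.2]}, {"xyz": [0.1215, -0.0035, 0.0], "angular": [0, 0, -0.2]}, {"xyz": [0.1215, -0.0035, 0.05], "angular": [0, 0, -0.2]}, {"xyz": [0.1215, -0.0035, 0.09], "angular": [0, 0, -0.2]}, {"xyz": [0.1215, -0.0035, 0.111], "angular": [0, 0, -0.2]}, {"xyz": [0.1215, -0.0035, 0.111], "angular": [0, 0, -0.2]}, {"xyz": [0.1215, -0.0035, 0.111], "angular": [0, 0, -0.2]}]'

```text
clock: 24.1
position: [0.4721, 0.0752, 0.0331]
ee_rot: [0.654, 0.756, -0.0, -0.001]
ft_force: [1.1, 0.3, -0.2]
grip_width: 0.995
grasp_force: 0.0
```

Emit:
carry_out --motion '[{"xyz": [0, 0, 0], "angular": [0, 0, 0]}, {"xyz": [0, 0, 0], "angular": [0, 0, 0]}, {"xyz": [0, 0, 0], "angular": [0, 0, 0]}, {"xyz": [0, 0, 0], "angular": [0, 0, 0]}, {"xyz": [0, 0, 0], "angular": [0, 0, 0]}, {"xyz": [0, 0, 0], "angular": [0, 0, 0]}, {"xyz": [0, 0, 0], "angular": [0, 0, 0]}, {"xyz": [0, 0, 0], "angular": [0, 0, 0]}]' --hand 0 --grip_force 50

```text
clock: 24.9
position: [0.4738, 0.0749, 0.0339]
ee_rot: [0.655, 0.756, 0.001, 0.001]
ft_force: [5.3, 0.5, 2.9]
grip_width: 0.174
grasp_force: 54.4
```

```bash
python3 -c "
from h import *
now()"
```

```text
t 24.9 p [0.4738 0.0749 0.0339] yaw 98.23 tilt 0.13 F [5.3 0.5 2.9] w 0.174 54.4
```

Emit:
carry_out --motion '[{"xyz": [-0.004, 0, 0], "angular": [0, 0, 0]}, {"xyz": [-0.009, 0, 0], "angular": [0, 0, 0]}, {"xyz": [-0.014, 0, 0], "angular": [0, 0, 0]}, {"xyz": [-0.019, 0, 0], "angular": [0, 0, 0]}, {"xyz": [-0.024, 0, 0], "angular": [0, 0, 0]}, {"xyz": [-0.029, 0, 0], "angular": [0, 0, 0]}, {"xyz": [-0.034, 0, 0], "angular": [0, 0, 0]}, {"xyz": [-0.038, 0, 0], "angular": [0, 0, 0]}, {"xyz": [-0.041, 0, 0], "angular": [0, 0, 0]}, {"xyz": [-0.044, 0, 0], "angular": [0, 0, 0]}, {"xyz": [-0.044, 0, 0], "angular": [0, 0, 0]}, {"xyz": [-0.044, 0, 0], "angular": [0, 0, 0]}]'

```text
clock: 26.1
position: [0.4799, 0.0335, 0.0339]
ee_rot: [0.654, 0.757, 0.002, 0.0]
ft_force: [4.8, 7.3, 1.2]
grip_width: 0.172
grasp_force: 54.3
```

```bash
python3 -c "
from h import *
now(); snap('wrist','w16')
i=cv2.imread('pics/w16.png'); cv2.imwrite('pics/w16z.png',cv2.resize(i,(800,600),interpolation=cv2.INTER_CUBIC))
snap('scene','sc2');i=cv2.imread('pics/sc2.png')[170:240,190:330];cv2.imwrite('pics/sc2z.png',cv2.resize(i,None,fx=5,fy=5,interpolation=cv2.INTER_CUBIC))"
```

```text
t 26.1 p [0.4799 0.0335 0.0339] yaw 98.32 tilt 0.2 F [4.8 7.3 1.2] w 0.172 54.3
```

View pics/w16z.png

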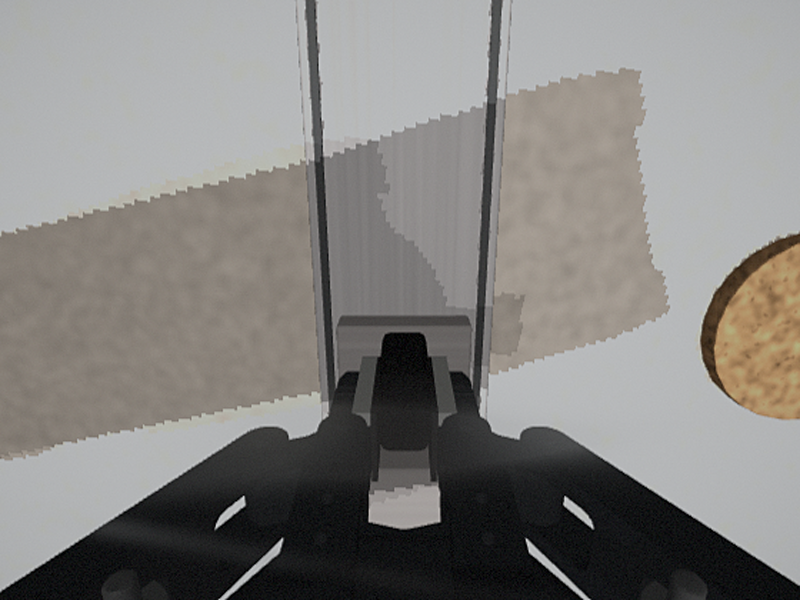

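The wrist view is blocked by the grip, so I'll go by displacement: 41.8 mm moved out of about 53.

Emit:
carry_out --motion '[{"xyz": [-0.002, 0, 0], "angular": [0, 0, 0]}, {"xyz": [-0.004, 0, 0], "angular": [0, 0, 0]}, {"xyz": [-0.006, 0, 0], "angular": [0, 0, 0]}, {"xyz": [-0.008, 0, 0], "angular": [0, 0, 0]}, {"xyz": [-0.01, 0, 0], "angular": [0, 0, 0]}, {"xyz": [-0.011, 0, 0], "angular": [0, 0, 0]}, {"xyz": [-0.011, 0, 0], "angular": [0, 0, 0]}, {"xyz": [-0.011, 0, 0], "angular": [0, 0, 0]}]'

```text
clock: 27.0
position: [0.4813, 0.0237, 0.034]
ee_rot: [0.654, 0.757, 0.002, -0.0]
ft_force: [4.0, 12.1, 2.2]
grip_width: 0.173
grasp_force: 54.3
```

Emit:
carry_out --motion '[{"xyz": [0, 0, 0], "angular": [0, 0, 0]}, {"xyz": [0, 0, 0], "angular": [0, 0, 0]}, {"xyz": [0, 0, 0], "angular": [0, 0, 0]}, {"xyz": [0, 0, 0], "angular": [0, 0, 0]}, {"xyz": [0, 0, 0], "angular": [0, 0, 0]}, {"xyz": [0, 0, -0.05], "angular": [0, 0, 0]}, {"xyz": [0, 0, -0.1], "angular": [0, 0, 0]}, {"xyz": [-0.02, 0, -0.12], "angular": [0, 0, 0]}, {"xyz": [-0.05, 0, -0.12], "angular": [0, 0, 0]}, {"xyz": [-0.05, 0, -0.12], "angular": [0, 0, 0]}]' --hand 1

```text
clock: 28.0
position: [0.4882, -0.0334, 0.1538]
ee_rot: [0.657, 0.754, -0.0, 0.001]
ft_force: [-0.3, 0.3, -1.1]
grip_width: 1.004
grasp_force: 0.0
```

```bash
python3 -c "
from h import *
now(); snap('wrist','w17'); label('w17',.048)
i=cv2.imread('pics/w17.png')[40:380,180:400]; cv2.imwrite('pics/w17z.png',cv2.resize(i,None,fx=1.75,fy=1.75,interpolation=cv2.INTER_CUBIC))"
```

```text
t 28.0 p [ 0.4882 -0.0334  0.1538] yaw 97.92 tilt 0.13 F [-0.3  0.3 -1.1] w 1.004 0.0
w17 label px [287. 293.] centre [ 0.5037 -0.1166] size [25.8 32.6] xdir 97.8 outer [498.7 -79.6] [ 51.7 109.1]
w17 label px [288. 256.] centre [ 0.499  -0.0806] size [22.9 32.2] xdir 97.9 outer [498.7 -79.6] [ 51.7 109.1]
w17 label px [287. 219.] centre [ 0.4939 -0.047 ] size [21.2 31.7] xdir 97.9 outer [498.7 -79.6] [ 51.7 109.1]
```

View pics/w17z.png

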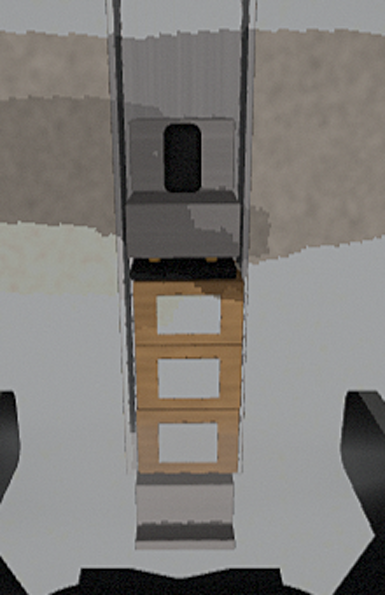

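The row is tight, with the labels centred at crop (188,315), (188,378) and (188,442), and the black face touches the near box at row 278. The jaw block's front edge is at row 257. Next I'll measure the face compression.

```bash
python3 -c "
from h import *
f=lambda u,v,z:onz('w17',180+u/1.75,40+v/1.75,z)
d=np.array([np.cos(np.radians(98.27)),np.sin(np.radians(98.27)),0]);o=np.array([.5065,-.136,0])
s=lambda P:round(float(d@(P-o))*1e3,1)
print('block far/near',s(f(182,192,.057)),s(f(182,257,.057)),'boxC near edge',s(f(187,281,.048)),'C ctr+16',s(np.array([.4939,-.047,0]))+16,'A far edge',s(f(187,473,.048)),'A ctr-19',s(np.array([.5037,-.1166,0]))-19,'fixed inner',s(f(187,472,.057)),'fixed top outer',s(f(187,523,.057)),'lip',s(f(187,527,.069)),s(f(187,546,.069)))
"
```

```text
block far/near 148.5 119.9 boxC near edge 106.0 C ctr+16 105.9 A far edge 1.1 A ctr-19 0.6000000000000014 fixed inner 8.3 fixed top outer -22.9 lip -15.0 -26.6
```

```bash
cat >> h.py <<'E'
def board(fn,z=.012,sel=None):
    i=cv2.GaussianBlur(cv2.imread('pics/'+fn+'.png'),(3,3),0); h=cv2.cvtColor(i,cv2.COLOR_BGR2HSV)
    m=cv2.morphologyEx(cv2.inRange(h,(4,100,40),(22,255,255)),cv2.MORPH_OPEN,np.ones((3,3),np.uint8))
    for c in cv2.findContours(m,cv2.RETR_EXTERNAL,cv2.CHAIN_APPROX_NONE)[0]:
        if cv2.contourArea(c)<300: continue
        P=np.array([onz(fn,u,v,z)[:2]*1000 for u,v in c[:,0,:]],np.float32); r=cv2.minAreaRect(P)
        if not(-600<r[0][1]<300 and 200<r[0][0]<900): continue
        B=cv2.boxPoints(r); e=max((B[1]-B[0],B[2]-B[1]),key=lambda q:np.hypot(*q))
        print(fn,'px',np.round(c[:,0,:].mean(0)),np.round(r[0],1),np.round(r[1],1),'long dir',np.round(np.degrees(np.arctan2(e[1],e[0]))%180,1))
E
python3 -c "
from h import *
p=now(); snap('scene','sc3'); board('sc3'); snap('side','s3'); board('s3')
for a in(0,.013): print(proj('w14',np.array([.4922,-.0437,.1289+a])))
go(p,[(.474,-.315,.13,8)])"
```

```text
t 28.05 p [ 0.4876 -0.0312  0.1533] yaw 98.02 tilt 0.04 F [-0.4  0.6 -0.9] w 0.997 0.0
sc3 px [233. 278.] [ 743.6 -120.2] [ 71.  105.8] long dir 170.5
sc3 px [160. 220.] [ 476.  -314.1] [251.7  56.9] long dir 7.3
s3 px [331. 294.] [368.4 277.9] [80.7 39.9] long dir 89.8
s3 px [336. 264.] [352.1 170.5] [71.4 54. ] long dir 89.6
s3 px [244. 235.] [638.9  68.5] [76.7 80.5] long dir 131.0
s3 px [215. 187.] [ 767. -150.] [ 72.7 156.8] long dir 102.9
(np.float64(282.73259420741823), np.float64(267.4018812795353))
(np.float64(282.74036327370936), np.float64(281.33713209545675))
xyz [-0.2791, -0.0531, 0.0233] turn 90.02 rows>= 10.5
```

Emit:
carry_out --motion '[{"xyz": [-0.279, -0.053, 0.0], "angular": [0, 0, 90]}, {"xyz": [-0.279, -0.053, 0.0], "angular": [0, 0, 90]}, {"xyz": [-0.279, -0.053, 0.0], "angular": [0, 0, 90]}, {"xyz": [-0.279, -0.053, 0.0], "angular": [0, 0, 90]}, {"xyz": [-0.279, -0.053, 0.0], "angular": [0, 0, 90]}, {"xyz": [-0.279, -0.053, 0.0], "angular": [0, 0, 90]}, {"xyz": [-0.279, -0.053, 0.0], "angular": [0, 0, 90]}, {"xyz": [-0.279, -0.053, 0.0], "angular": [0, 0, 90]}, {"xyz": [-0.279, -0.053, 0.0], "angular": [0, 0, 90]}, {"xyz": [-0.279, -0.053, 0.0], "angular": [0, 0, 90]}, {"xyz": [-0.279, -0.053, 0.0], "angular": [0, 0, 90]}, {"xyz": [-0.279, -0.053, 0.0], "angular": [0, 0, 90]}]'

```text
clock: 29.35
position: [0.4756, -0.3115, 0.1529]
ee_rot: [0.997, 0.072, -0.0, -0.0]
ft_force: [-0.3, -0.1, 0.6]
grip_width: 0.999
grasp_force: 0.0
```

```bash
python3 -c "
from h import *
p=now(); snap('wrist','w18'); board('w18')
i=cv2.imread('pics/w18.png'); cv2.imwrite('pics/w18z.png',cv2.resize(i,(800,600),interpolation=cv2.INTER_CUBIC))"
```

```text
t 29.35 p [ 0.4756 -0.3115  0.1529] yaw 8.28 tilt 0.05 F [-0.3 -0.1  0.6] w 0.999 0.0
w18 px [ 24. 130.] [496.  -82.3] [50.7 65.4] long dir 179.5
w18 px [287. 172.] [ 474.9 -314.1] [246.6  59. ] long dir 7.3
w18 px [503.  39.] [ 621.9 -466.9] [105.   48.7] long dir 57.0
w18 px [411.  44.] [ 608.4 -397.1] [66.8 19.9] long dir 32.5
```

View pics/w18z.png

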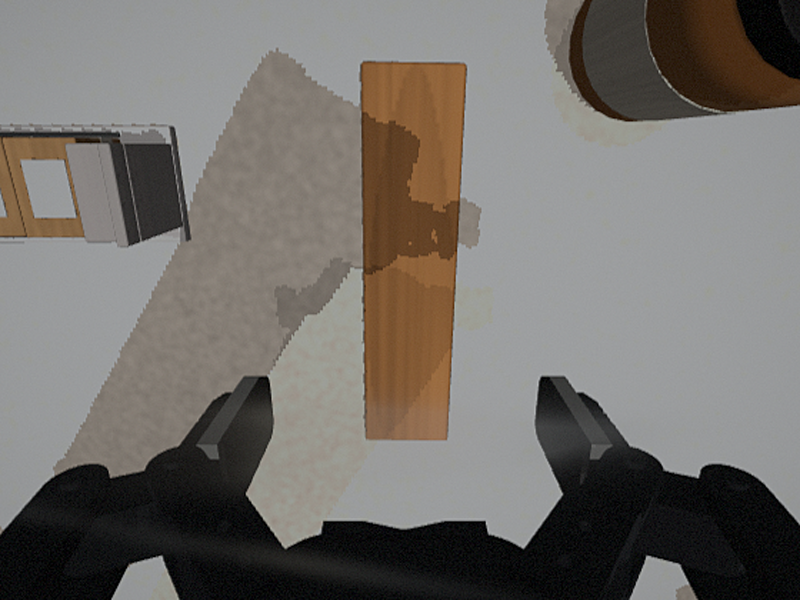

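The board is free at centre (410,250), all in view, with the jar at (690,60) well to the side. The measured size of 247 x 59 mm fits.

Emit:
carry_out --motion '[{"xyz": [-0.001, 0.0025, 0.05], "angular": [0, 0, 1]}, {"xyz": [-0.001, 0.0025, 0.1], "angular": [0, 0, 1]}, {"xyz": [-0.001, 0.0025, 0.12], "angular": [0, 0, 1]}, {"xyz": [-0.001, 0.0025, 0.135], "angular": [0, 0, 1]}, {"xyz": [-0.001, 0.0025, 0.143], "angular": [0, 0, 1]}, {"xyz": [-0.001, 0.0025, 0.145], "angular": [0, 0, 1]}, {"xyz": [-0.001, 0.0025, 0.145], "angular": [0, 0, 1]}, {"xyz": [-0.001, 0.0025, 0.145], "angular": [0, 0, 1]}]' --hand 0.84

```text
clock: 30.2
position: [0.4753, -0.3159, 0.0096]
ee_rot: [0.998, 0.063, 0.001, 0.001]
ft_force: [0.2, 0.1, -0.8]
grip_width: 0.841
grasp_force: 0.0
```

```bash
python3 -c "
from h import *
now()"
```

```text
t 30.2 p [ 0.4753 -0.3159  0.0096] yaw 7.25 tilt 0.12 F [ 0.2  0.1 -0.8] w 0.841 0.0
```

Emit:
carry_out --motion '[{"xyz": [0, -0.001, 0.004], "angular": [0, 0, 0]}, {"xyz": [0, -0.001, 0.008], "angular": [0, 0, 0]}, {"xyz": [0, -0.001, 0.009], "angular": [0, 0, 0]}, {"xyz": [0, -0.001, 0.01], "angular": [0, 0, 0]}, {"xyz": [0, -0.001, 0.01], "angular": [0, 0, 0]}]'

```text
clock: 30.7
position: [0.4743, -0.3144, -0.0018]
ee_rot: [0.998, 0.063, -0.0, -0.0]
ft_force: [0.3, -0.5, 0.7]
grip_width: 0.84
grasp_force: 0.0
```

Emit:
carry_out --motion '[{"xyz": [0, 0, 0.001], "angular": [0, 0, 0]}, {"xyz": [0, 0, 0.002], "angular": [0, 0, 0]}, {"xyz": [0, 0, 0.003], "angular": [0, 0, 0]}, {"xyz": [0, 0, 0.003], "angular": [0, 0, 0]}]'

```text
clock: 31.1
position: [0.4743, -0.3144, -0.0048]
ee_rot: [0.998, 0.063, -0.0, -0.0]
ft_force: [0.1, -0.2, 0.4]
grip_width: 0.841
grasp_force: 0.0
```

Emit:
carry_out --motion '[{"xyz": [0, 0, 0], "angular": [0, 0, 0]}, {"xyz": [0, 0, 0], "angular": [0, 0, 0]}, {"xyz": [0, 0, 0], "angular": [0, 0, 0]}, {"xyz": [0, 0, 0], "angular": [0, 0, 0]}, {"xyz": [0, 0, 0], "angular": [0, 0, 0]}, {"xyz": [0, 0, 0], "angular": [0, 0, 0]}]' --hand 0 --grip_force 60

```text
clock: 31.7
position: [0.4746, -0.3145, -0.0042]
ee_rot: [0.998, 0.063, 0.0, 0.0]
ft_force: [-1.0, 1.2, 5.4]
grip_width: 0.682
grasp_force: 65.1
```

Emit:
carry_out --motion '[{"xyz": [0, 0, -0.01], "angular": [0, 0, 0]}, {"xyz": [0, 0, -0.03], "angular": [0, 0, 0]}, {"xyz": [0, 0, -0.06], "angular": [0, 0, 0]}, {"xyz": [0, 0, -0.09], "angular": [0, 0, 0]}, {"xyz": [0, 0, -0.11], "angular": [0, 0, 0]}, {"xyz": [0, 0, -0.11], "angular": [0, 0, 0]}, {"xyz": [0, 0, -0.11], "angular": [0, 0, 0]}]'

```text
clock: 32.4
position: [0.4742, -0.3144, 0.1053]
ee_rot: [0.998, 0.063, 0.0, 0.0]
ft_force: [-0.3, 0.2, -2.1]
grip_width: 0.68
grasp_force: 64.8
```

```bash
python3 -c "
from h import *
p=now(); snap('wrist','w19'); board('w19',p[2]+.017)
go(p,[(.49,-.12,.14,60),(.4905,-.033,.14,98.3)])"
```

```text
t 32.4 p [ 0.4742 -0.3144  0.1053] yaw 7.23 tilt 0.02 F [-0.3  0.2 -2.1] w 0.68 64.8
w19 px [537.  22.] [ 586.7 -387.5] [17.8 23.9] long dir 97.2
w19 px [435.  41.] [ 577.9 -355.8] [31.9  9.2] long dir 45.6
w19 px [282. 174.] [ 505.5 -309.9] [159.6  58.7] long dir 7.3
xyz [0.0401, -0.1909, -0.0347] turn -52.77 rows>= 6.1
xyz [0.0516, -0.2771, -0.0347] turn -91.07 rows>= 10.6
```

Emit:
carry_out --motion '[{"xyz": [0.002, -0.02, -0.01], "angular": [0, 0, -5]}, {"xyz": [0.006, -0.046, -0.02], "angular": [0, 0, -13]}, {"xyz": [0.011, -0.071, -0.02], "angular": [0, 0, -21]}, {"xyz": [0.016, -0.096, -0.02], "angular": [0, 0, -29]}, {"xyz": [0.021, -0.122, -0.02], "angular": [0, 0, -37]}, {"xyz": [0.026, -0.147, -0.02], "angular": [0, 0, -45]}, {"xyz": [0.031, -0.172, -0.02], "angular": [0, 0, -53]}, {"xyz": [0.036, -0.197, -0.02], "angular": [0, 0, -61]}, {"xyz": [0.041, -0.222, -0.02], "angular": [0, 0, -69]}, {"xyz": [0.046, -0.247, -0.02], "angular": [0, 0, -77]}, {"xyz": [0.05, -0.265, -0.02], "angular": [0, 0, -84]}, {"xyz": [0.0526, -0.2777, -0.02], "angular": [0, 0, -91]}]'

```text
clock: 33.65
position: [0.4908, -0.0306, 0.1242]
ee_rot: [0.652, 0.758, -0.0, -0.001]
ft_force: [0.0, -0.1, -1.0]
grip_width: 0.688
grasp_force: 64.7
```

```bash
python3 -c "
from h import *
p=now(); snap('wrist','w20'); board('w20',p[2]+.017); go(p,[(.4914,-.0323,.06,98.27)])
i=cv2.imread('pics/w20.png'); cv2.imwrite('pics/w20z.png',i)"
```

```text
t 33.65 p [ 0.4908 -0.0306  0.1242] yaw 98.62 tilt 0.12 F [ 0.  -0.1 -1. ] w 0.688 64.7
w20 px [540. 336.] [614.4 -46.9] [25.5 64.8] long dir 113.3
w20 px [495. 108.] [556.8  56. ] [37.7 39.4] long dir 177.5
w20 px [282. 175.] [485.8   1.3] [ 58.4 159.5] long dir 98.7
xyz [-0.0018, 0.0003, 0.0642] turn 0.35 rows>= 1.3
```

View pics/w20z.png

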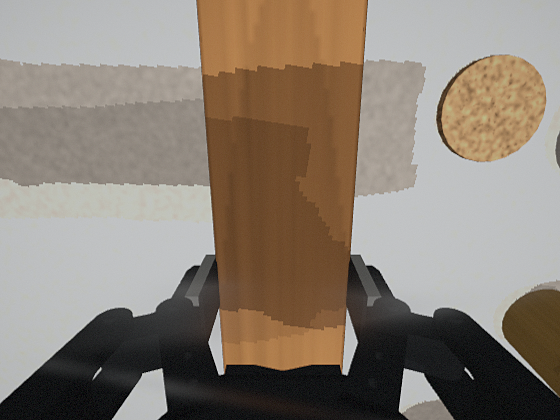

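The board is held straight along the rack with no slip (same pixels as after the lift). Lowering it now.

Emit:
carry_out --motion '[{"xyz": [-0.001, 0.0, 0.03], "angular": [0, 0, 0.3]}, {"xyz": [-0.001, 0.0, 0.05], "angular": [0, 0, 0.3]}, {"xyz": [-0.001, 0.0, 0.059], "angular": [0, 0, 0.3]}, {"xyz": [-0.001, 0.0, 0.064], "angular": [0, 0, 0.3]}, {"xyz": [-0.001, 0.0, 0.067], "angular": [0, 0, 0.3]}, {"xyz": [-0.001, 0.0, 0.067], "angular": [0, 0, 0.3]}, {"xyz": [-0.001, 0.0, 0.067], "angular": [0, 0, 0.3]}]'

```text
clock: 34.4
position: [0.4922, -0.0334, 0.0589]
ee_rot: [0.657, 0.754, 0.0, 0.001]
ft_force: [-0.1, 1.1, -1.2]
grip_width: 0.682
grasp_force: 64.7
```

```bash
python3 -c "
from h import *
p=now(); go(p,[(.4914,-.0323,.053,98.27)])
snap('scene','sc4'); board('sc4',.07); snap('side','s4'); board('s4',.07)
i=cv2.imread('pics/sc4.png')[160:250,180:310]; j=cv2.imread('pics/s4.png')[160:280,260:330]
a=cv2.resize(i,(455,315),interpolation=cv2.INTER_CUBIC); b=cv2.resize(j,None,fx=4.5,fy=4.5,interpolation=cv2.INTER_CUBIC)
o=np.zeros((540,790,3),np.uint8); o[:315,:455]=a; o[:,460:460+315]=b[:540]; cv2.imwrite('pics/m4.png',o)"
```

```text
t 34.4 p [ 0.4922 -0.0334  0.0589] yaw 97.92 tilt 0.06 F [-0.1  1.1 -1.2] w 0.682 64.7
xyz [0.0012, -0.0006, 0.0059] turn -0.35 rows>= 0.1
sc4 px [233. 278.] [ 773.3 -120.3] [ 67.6 100.6] long dir 170.5
sc4 px [225. 201.] [500.1 -99.4] [117.9  73.4] long dir 89.6
sc4 px [266. 187.] [480.7  40.8] [63.1 98.4] long dir 96.9
s4 px [336. 264.] [357.6 218.2] [67.6 51.2] long dir 89.6
s4 px [244. 235.] [629.3 121.6] [72.6 76.3] long dir 131.0
s4 px [294. 210.] [487.1  -2.7] [ 62.7 192.7] long dir 98.2
s4 px [215. 187.] [751.  -86.9] [ 68.8 151.5] long dir 102.9
```

View pics/m4.png

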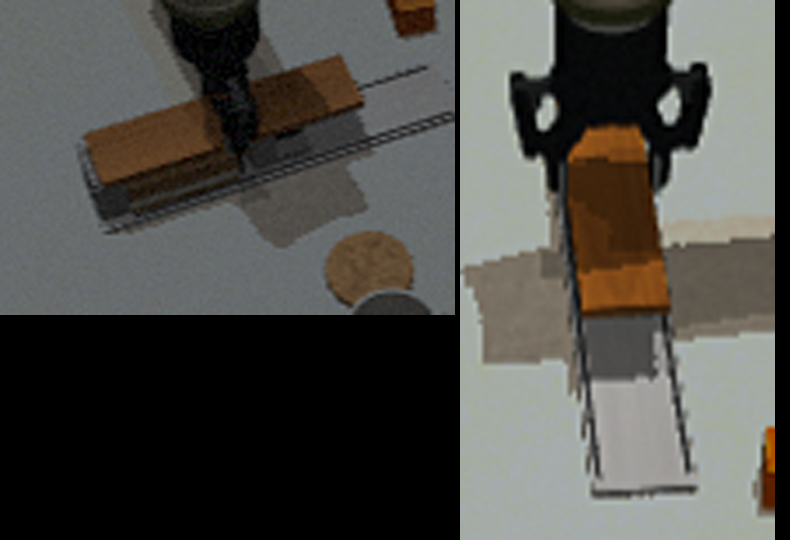

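Scene crop: the board's left end at (90,140) sits right by the lip, in line with the rack. It is about 6 mm above its seat, so I'll lower the rest and release.

Emit:
carry_out --motion '[{"xyz": [0.0015, -0.0005, 0.002], "angular": [0, 0, -0.3]}, {"xyz": [0.0015, -0.0005, 0.004], "angular": [0, 0, -0.3]}, {"xyz": [0.0015, -0.0005, 0.0055], "angular": [0, 0, -0.3]}, {"xyz": [0.0015, -0.0005, 0.0055], "angular": [0, 0, -0.3]}]'

```text
clock: 34.9
position: [0.4909, -0.0318, 0.0528]
ee_rot: [0.654, 0.756, -0.0, -0.0]
ft_force: [-1.0, -0.1, 1.4]
grip_width: 0.68
grasp_force: 64.9
```

Emit:
carry_out --motion '[{"xyz": [0, 0, 0], "angular": [0, 0, 0]}, {"xyz": [0, 0, 0], "angular": [0, 0, 0]}, {"xyz": [0, 0, 0], "angular": [0, 0, 0]}, {"xyz": [0, 0, 0], "angular": [0, 0, 0]}, {"xyz": [0, 0, -0.03], "angular": [0, 0, 0]}, {"xyz": [0, 0, -0.07], "angular": [0, 0, 0]}, {"xyz": [0, 0, -0.1], "angular": [0, 0, 0]}, {"xyz": [0, 0, -0.1], "angular": [0, 0, 0]}, {"xyz": [0, 0, -0.1], "angular": [0, 0, 0]}]' --hand 1

```text
clock: 35.8
position: [0.4913, -0.0321, 0.1531]
ee_rot: [0.655, 0.756, 0.0, 0.001]
ft_force: [0.2, 0.1, -0.8]
grip_width: 1.002
grasp_force: 0.0
```

```bash
python3 -c "
from h import *
p=now(); snap('scene','sc5'); board('sc5',.067); snap('side','s5'); board('s5',.069); snap('wrist','w21'); board('w21',.069)"
```

```text
t 35.8 p [ 0.4913 -0.0321  0.1531] yaw 98.22 tilt 0.08 F [ 0.2  0.1 -0.8] w 1.002 0.0
sc5 px [233. 278.] [ 771.7 -120.3] [ 67.8 100.9] long dir 170.5
sc5 px [244. 195.] [496. -32.] [ 70.7 247.9] long dir 98.4
s5 px [336. 264.] [357.5 217.4] [67.7 51.2] long dir 89.6
s5 px [244. 235.] [629.6 120.6] [71.9 77.5] long dir 95.6
s5 px [293. 204.] [490.8 -29.1] [ 61.6 259.3] long dir 98.5
s5 px [215. 187.] [751.2 -88. ] [ 68.9 151.7] long dir 102.9
w21 px [531. 313.] [717.5 -91.4] [ 54.9 104.8] long dir 153.1
w21 px [472. 103.] [605.4  61.1] [63.6 61.2] long dir 15.9
w21 px [283. 181.] [490.8 -31.2] [ 59.  247.6] long dir 98.2
```

Emit:
carry_out --motion '[{"xyz": [-0.03, 0, 0.02], "angular": [0, 0, 0]}, {"xyz": [-0.03, 0, 0.04], "angular": [0, 0, 0]}, {"xyz": [-0.03, 0, 0.06], "angular": [0, 0, 0]}, {"xyz": [-0.03, 0, 0.07], "angular": [0, 0, 0]}, {"xyz": [-0.03, 0, 0.075], "angular": [0, 0, 0]}, {"xyz": [-0.03, 0, 0.078], "angular": [0, 0, 0]}, {"xyz": [-0.03, 0, 0.078], "angular": [0, 0, 0]}, {"xyz": [-0.03, 0, 0.078], "angular": [0, 0, 0]}]' --hand 0 --grip_force 20

```text
clock: 36.75
position: [0.4958, -0.0615, 0.0754]
ee_rot: [0.654, 0.756, 0.0, 0.0]
ft_force: [1.0, -0.1, 0.8]
grip_width: -0.002
grasp_force: 0.0
```

Emit:
carry_out --motion '[{"xyz": [0, 0, 0.002], "angular": [0, 0, 0]}, {"xyz": [0, 0, 0.004], "angular": [0, 0, 0]}, {"xyz": [0, 0, 0.006], "angular": [0, 0, 0]}, {"xyz": [0, 0, 0.007], "angular": [0, 0, 0]}, {"xyz": [0, 0, 0.008], "angular": [0, 0, 0]}, {"xyz": [0, 0, 0.008], "angular": [0, 0, 0]}]'

```text
clock: 37.35
position: [0.4956, -0.0616, 0.069]
ee_rot: [0.655, 0.756, -0.001, 0.001]
ft_force: [-14.0, 0.1, 33.7]
grip_width: 0.003
grasp_force: 16.7
```

Emit:
carry_out --motion '[{"xyz": [0, 0, -0.0005], "angular": [0, 0, 0]}, {"xyz": [0, 0, -0.0008], "angular": [0, 0, 0]}, {"xyz": [0, 0, -0.0008], "angular": [0, 0, 0]}, {"xyz": [0, 0, -0.0008], "angular": [0, 0, 0]}]'

```text
clock: 37.75
position: [0.4955, -0.0617, 0.069]
ee_rot: [0.655, 0.756, -0.001, 0.0]
ft_force: [-8.5, 0.1, 22.2]
grip_width: -0.0
grasp_force: 11.0
```

Emit:
carry_out --motion '[{"xyz": [0, 0, -0.005], "angular": [0, 0, 0]}, {"xyz": [0, 0, -0.03], "angular": [0, 0, 0]}, {"xyz": [0, 0, -0.07], "angular": [0, 0, 0]}, {"xyz": [0, 0, -0.11], "angular": [0, 0, 0]}, {"xyz": [-0.04, 0, -0.15], "angular": [0, 0, 0]}, {"xyz": [-0.04, 0, -0.15], "angular": [0, 0, 0]}, {"xyz": [-0.04, 0, -0.15], "angular": [0, 0, 0]}]'

```text
clock: 38.45
position: [0.5015, -0.1025, 0.2182]
ee_rot: [0.656, 0.755, 0.0, 0.001]
ft_force: [-0.6, 0.5, -1.4]
grip_width: 0.001
grasp_force: 0.0
```

```bash
python3 -c "
from h import *
p=now(); snap('wrist','w22'); board('w22',.069); snap('scene','sc6'); board('sc6',.067); snap('side','s6'); board('s6',.069)
i=cv2.imread('pics/sc6.png')[160:250,180:310]; j=cv2.imread('pics/s6.png')[160:280,260:330]
a=cv2.resize(i,(455,315),interpolation=cv2.INTER_CUBIC); b=cv2.resize(j,None,fx=4.5,fy=4.5,interpolation=cv2.INTER_CUBIC)
o=np.zeros((540,790,3),np.uint8); o[:315,:455]=np.clip(a*1.8,0,255); o[:,460:460+315]=b[:540]; cv2.imwrite('pics/m6.png',o)"
```

```text
t 38.45 p [ 0.5015 -0.1025  0.2182] yaw 98.08 tilt 0.1 F [-0.6  0.5 -1.4] w 0.001 0.0
w22 px [518. 229.] [ 740.3 -109.2] [ 69.4 121.7] long dir 153.6
w22 px [445.  31.] [614.5  44. ] [66.5 52.3] long dir 8.1
w22 px [282. 116.] [493.8 -51.7] [ 59.1 208.1] long dir 98.3
sc6 px [234. 278.] [ 771.7 -120.3] [ 67.8 100.9] long dir 170.5
sc6 px [244. 195.] [495.8 -31.8] [ 70.8 247.4] long dir 98.7
s6 px [336. 264.] [357.5 217.4] [67.7 51.2] long dir 89.6
s6 px [244. 235.] [629.4 120.7] [72.7 76.4] long dir 131.0
s6 px [293. 204.] [490.2 -29.3] [ 62.5 258.8] long dir 98.2
s6 px [215. 187.] [751.2 -88. ] [ 68.9 151.7] long dir 102.9
```

View pics/m6.png

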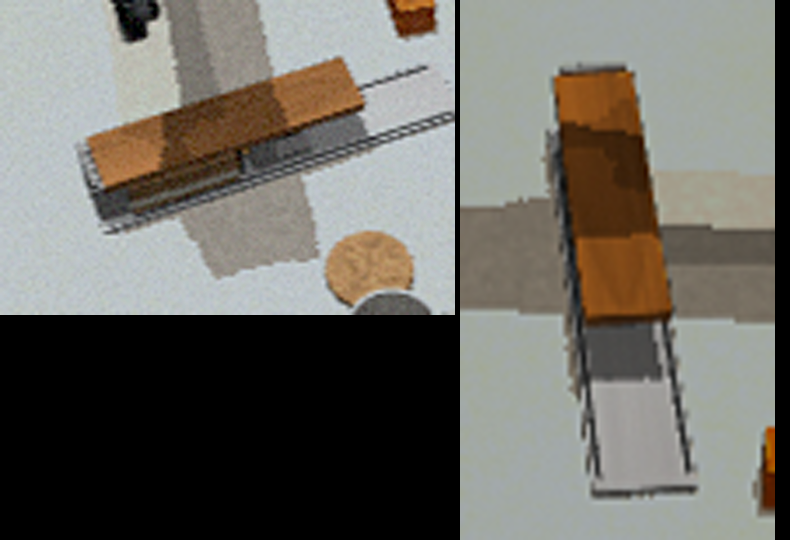

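The board lies flat and in line with the rack, its end right by the lip at (90,140), with the boxes and jaw beneath it. It did not shift during the press, so I'm handing the job in.

```bash
python3 -c "
from workcell import *
print(hand_in())"
```

```text
the job is handed in; nothing more can be done
None
```

The job is handed in, with no verdict returned: the three tea boxes stand in the rack, the jaw is shut with its sprung face about 6 mm in by my measurement, and the board is pressed down and lies in line with one end about 4 mm from the lip.

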